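Dress the revolving tray on the side table

ROBOT

A 6-joint arm with a two-finger parallel gripper is mounted at the origin on the work surface. World frame = base frame: x ahead of the robot, y to its left, z up, the work surface at z = 0. Lengths are in mm, angles in degrees, forces in N, time in s.
With the tool pointing down it reaches from about 300 to 850 mm from the base axis. Payload 4.2 kg.
Tool frame: the origin (TCP) lies at the very end of the fingers, on their centre line; the grasp point (between the pads) lies 19 mm behind it (env.grasp_offset is the distance from the TCP to the grasp point, in mm); z points along the fingers, y is the line along which they close (so a half turn about z gives the same grasp; the last joint's range is limited). The gripper opens to 91 mm and grips with 3 to 60 N. Pads are 32 mm wide; open, the fingers measure 118 mm over their backs; the gripper's body (76 mm by 178 mm) begins 60 mm behind the grasp point.
Start: joints at [72.078, 18.312, 89.639, -0, 72.044, -1.146], TCP at [165.968, 550.546, 183.076] pointing down, gripper open.
Joint ranges: [-177.97, 177.97], [-48.28, 115.42], [12.27, 149.76], [-77.06, 257.06], [2.81, 150.46], [-146.56, 146.56]. Speed limits (degrees/s): [147.25, 147.25, 180, 180, 180, 180].

INTERFACE

Orientations are given as [roll, pitch, yaw] about the fixed x, y, z axes, in that order (R = Rz(yaw) Ry(pitch) Rx(roll)).
In Python, from workcell import env gives the robot as it stands. The module is installed in compiled form; this text tells all that it offers.
- The arm moves only by the tool send_rows, never from a script. Its argument "motion" is a list of rows, each an object of numbers: "tx", "ty", "tz": the shift along the tool's x, y, z in units of 500 mm (1.0 is 500 mm); "rx", "ry", "rz": the turn, a rotation vector about the tool's x, y, z in units of 30 degrees (1.0 is 30 degrees); "gripper": the closure, from -1 (fully open) to 1 (shut). In form: [{"tx": .., "ty": .., "tz": .., "rx": .., "ry": .., "rz": .., "gripper": ..}, ...]. A call has 1 to 12 rows; each row shifts and turns the commanded pose from where the row before left it, along the tool's axes as they then stand; what a row does not reach is not made up. A row lasts 1/8 s, in which the tool goes at most 62.5 mm and 10.7 degrees, less where a joint would pass 70% of its speed; a pose out of reach is approached as far as the arm can. A call with a number of a shift or a turn outside -1 to 1 is refused whole. A call with a gripper value outside its range is refused whole. The fingers move at their own pace and stop on an object; "grip_force" is the grip in N (left out, the last holds). Time passes only in rows, so rows that do not move let the fingers close. It gives the time, the measured TCP pose, the force, the opening and the grip force at its end, in the units of the state.
- env.state(): the state, without advancing time (a new reading comes with each control period).
- env.grab_frame(name): name is "scene" or "side" or "wrist"; returns a dict with "frame" (384x512x3 uint8, red, green, blue), "vertical_fov" (degrees; the focal length in pixels is half the picture's height over the tangent of half this angle, whatever the lens; pixels are square), "cx", "cy" (the principal point, pixels), "rvec" (rotation vector, rad) and "tvec" (3), from world to camera coordinates, as OpenCV has them; the wrist camera has in their place "T_tool_cam" (4x4, takes a point from camera to tool coordinates, whose origin is the TCP and whose axes are the flange's). Camera axes: x right, y down, z forward; pixel columns grow to the right and rows downward; lengths in mm; the calibration is good to about 2 mm. A picture is of the moment at which its call begins: read the wrist's pose just before it. There is no depth.
- env.job_done(): hands the job in; it is judged then, once.
The state is a dict: "time_s": time; "qpos": joint angles; "qvel": joint speeds; "effort": joint torques, N m; "ee_pos": TCP position; "ee_rot": TCP orientation; "force": force on the tool from outside, world axes, zero at the start; "torque": the same for the moment, N m; "gripper_width": finger opening in mm; "gripper_force": force on a finger pad.
Only numpy, scipy, OpenCV 4.12 (cv2) and the standard library are available. Lean on these libraries where they do the work, as an engineer would, in place of code of your own. Each camera call takes 0.05 s, during which the arm holds its last target. There are 200 camera calls.

TASK

Dress the revolving tray, one thing after another in this order: lay the terracotta saucer on the middle of the green mark, stand the teal cover pot in the saucer, and stand the potted succulent in the cover pot; then lay the cork coaster on the middle of the yellow mark and stand the blue mug on the middle of the coaster. Set everything down gently, flat or upright, and let go of it before taking the next; do not let the tray turn from where it stands, and leave the candle where it is.

Things in the scene. Friction and masses are not known exactly. Their poses are not given: they have to be found in the camera images.
- saucer: Round shallow terracotta drip saucer, 70 mm across at the rim, 13 mm high, floor 3 mm thick, inside about 60 mm wide; lies on the white table; 60 g. upright; origin at the centre of its underside, z up
- cover_pot: Low round teal ceramic cover pot, empty and open at the top: 45 mm high, 66 mm across at the rim, about 64 mm at 30 mm height, narrowing below 22 mm to a stem 48 to 52 mm across that stands inside the saucer, wall 4 mm, floor 5 mm thick (inside about 40 mm deep, 58 mm wide at the mouth, about 40 mm wide at the floor); 130 g. upright; origin at the centre of its underside, z up
- plant: Small green succulent in a black plastic pot, rigid: the pot tapers from a 34 mm wide foot to 45 mm at 50 mm height, then has a straight collar 50 mm across from 51 to 76 mm height; the leaves stay within 40 mm across and rise to 97 mm; standing in the cover pot the collar stands wholly above its rim; 120 g. upright; origin at the centre of its underside, z up
- coaster: Square cork coaster, 66 x 66 mm, 12 mm thick, sides along its x and y axes; 30 g. Origin at the centre of its underside, z up
- mug: Small blue ceramic mug, 65 mm high, 62 mm across, with one handle on the +y side of its own frame (grip it across its x axis); 180 g. upright; origin at the centre of its underside, z up
- green_mark: Round dark-green felt mark, 96 mm across and 2 mm thick, stuck on the round brown wooden revolving tray; its centre is 78 mm from the tray's axis, on the opposite side from the yellow mark. The tray (260 mm across, its top 22 mm above the table) turns freely at a light touch. Origin at the centre of the felt's underside, 22 mm above the table; the felt's top is 2 mm higher
- yellow_mark: Round yellow felt mark, 96 mm across and 2 mm thick, on the same revolving tray, 78 mm from its axis, opposite the green mark. Origin at the centre of the felt's underside, 22 mm above the table
- candle: Amber glass candle jar with cream wax, 62 mm across, 50 mm high, standing on the table among the other things; not to be moved. upright; origin at the centre of its underside, z up
Things that resemble listed ones, but are neither listed nor needed, are in the scene too. Leave any pink or purple look-alike of the mug alone.

How it is judged:
By the outcome, as a careful person would: the job done as asked, in the order asked, and still so for the second after the job is handed in, with the robot touching nothing.
It also fails if it takes over 152 s, if anything falls off the work surface, if the arm or the gripper's body presses on something with over 40 N, if the wrist force passes 120 N, or if a joint passes its speed limit or range.

## Working session

There is one attempt and no reset: what is moved stays moved. The work goes in short steps, Python scripts to look and compute and a tool call to move; the robot and the scene stay as the last step left them, time stands still between calls to the robot, and variables do not carry over. Pictures are saved under pics/ and viewed, at most 14 in all, crops included, and the job is handed in when it is done.

Besides the shell and the picture viewer there is one more tool, called after "Call:" in YAML: its name, and indented under it one key for each argument. send_rows: Moves the arm, as the interface text tells. Shifts and turns lie within -1 to 1; 1 stands for 500 mm of shift or 30 degrees of turn. Its arguments: {"type":"object","properties":{"motion":{"type":"array"},"grip_force":{"type":"number"}},"required":["motion"]}

```bash
mkdir -p pics; cat > h.py <<'E'
import numpy as np, cv2, sys
from workcell import env
from scipy.spatial.transform import Rotation as R
def cam(name):
    s=env.state(); d=env.grab_frame(name); f=192/np.tan(np.radians(d["vertical_fov"])/2)
    K=np.array([[f,0,d["cx"]],[0,f,d["cy"]],[0,0,1]])
    if "rvec" in d:
        Rm=cv2.Rodrigues(np.array(d["rvec"],float))[0]; t=np.array(d["tvec"],float).ravel()
    else:
        T=np.array(d["T_tool_cam"]); W=np.eye(4); W[:3,:3]=R.from_euler("xyz",s["ee_rot"],degrees=True).as_matrix(); W[:3,3]=s["ee_pos"]
        C=np.linalg.inv(W@T); Rm=C[:3,:3]; t=C[:3,3]
    return d["frame"],K,Rm,t
def ray(K,Rm,t,u,v,z):
    c=-Rm.T@t; d=Rm.T@np.linalg.inv(K)@[u,v,1]; return c+d*(z-c[2])/d[2]
def proj(K,Rm,t,p):
    q=K@(Rm@np.array(p,float)+t); return q[:2]/q[2]
def save(fr,n,box=None,s=1.5):
    if box: fr=fr[box[1]:box[3],box[0]:box[2]]
    cv2.imwrite("pics/"+n,cv2.resize(fr[:,:,::-1],None,fx=s,fy=s,interpolation=cv2.INTER_CUBIC))
E
python3 - <<'E'
from h import *
fs=[]
for n in ("scene","side","wrist"):
    fr,K,Rm,t=cam(n); np.savez(n+"0.npz",fr=fr,K=K,R=Rm,t=t); save(fr,n+"0.png"); print(n,-Rm.T@t,K[0,0])
s=env.state(); print(s)
E
```

```text
scene [1000.65542131 -490.19943295 1060.13384376] 393.19703759322766
side [  51.10725205 -657.24389661  933.39965755] 436.8388254683275
wrist [ 99.54381025 570.25778669 383.75176258] 306.2547870754484
{'time_s': 0.15, 'qpos': array([ 7.20804316e+01,  1.83415403e+01,  8.96882527e+01, -7.41752750e-04,
        7.20432639e+01, -1.14683855e+00]), 'qvel': array([-0.0053679 , -0.14069079, -0.13137672, -0.01627464, -0.00939632,
       -0.05372425]), 'effort': array([ 2.16199378e-04, -4.12773550e+01, -2.32154578e+01,  7.28485594e-02,
        4.33065102e-02, -9.79479000e-05]), 'ee_pos': array([165.82046925, 550.1528214 , 182.44456281]), 'ee_rot': array([-1.79926944e+02, -7.57028450e-04,  1.63227499e+02]), 'force': array([-0.34415832,  1.2207721 ,  0.15943157]), 'torque': array([-0.09734021,  0.02072579, -0.02884277]), 'gripper_force': 0.0, 'gripper_width': 91.16328402635529}
```

View pics/scene0.png

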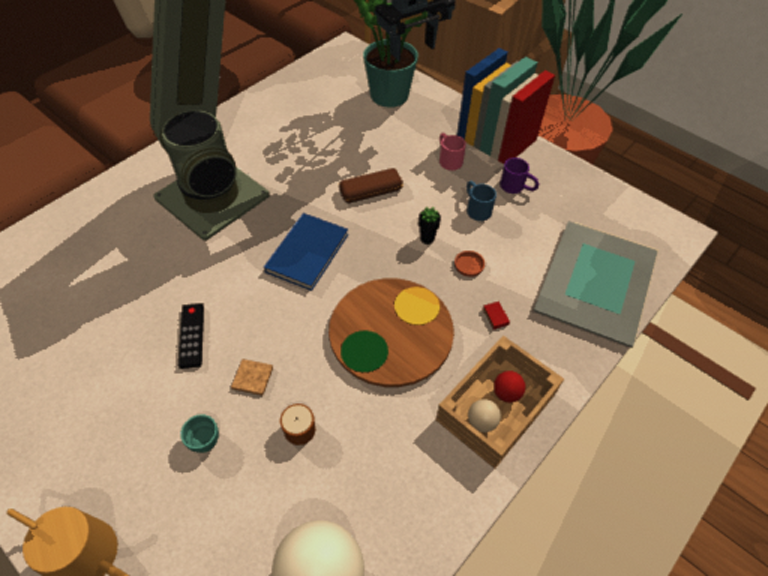

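View pics/side0.png

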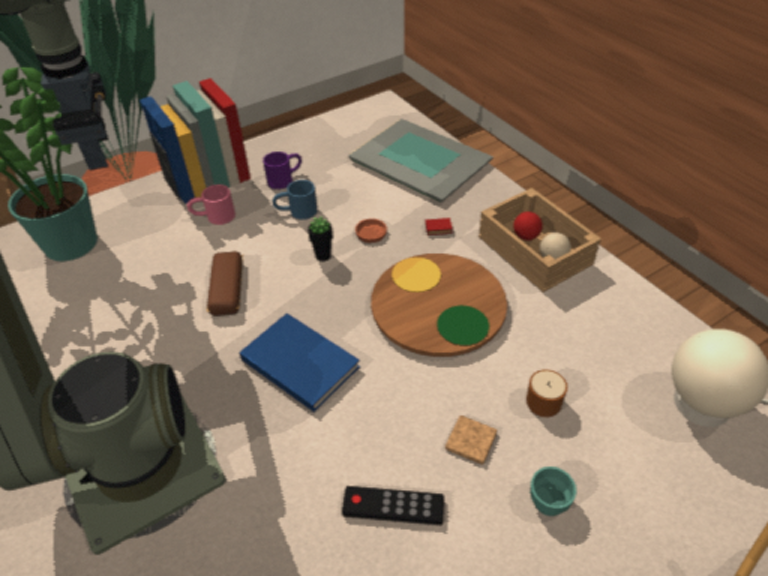

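The scene picture (768x576 px) shows these candidates:
- Mugs: blue (481,200), pink (452,151) and purple (516,176). I choose the blue one.
- Saucer: terracotta dish (469,263). The red box at (496,315) isn't it.
- Cover pot: small teal pot (200,433). The large plant pot (390,75) isn't it.
- Plant: small black pot (429,228).
- Coaster: (252,377).
- Candle: (297,423).
- Marks: green (364,352), yellow (417,305).

```bash
python3 - <<'E'
from h import *
A=np.load("scene0.npz");B=np.load("side0.npz")
pts={"saucer":(13,(469,261),(371,228)),"pot_rim":(45,(200,428),(553,481)),"plant_collarTop":(76,(429,221),(320,231)),"plant_foot":(0,(429,241),(323,258)),
"coaster":(12,(252,374),(472,437)),"mugrim":(65,(481,189),(302,187)),"candletop":(50,(297,416),(547,382)),"green":(24,(364,352),(463,326)),"yellow":(24,(417,305),(416,274)),
"tray":(22,(391,330),(440,302)),"booktop(20)":(20,(307,245),(300,355)),"redbox":(15,(496,313),(439,225)),"boxcorner":(50,(440,402),(483,225)),"purple":(65,(516,166),(278,157)),"pink":(65,(452,139),(216,192)),"remote":(15,(190,335),(394,505))}
for k,(z,a,b) in pts.items():
    p=[ray(X["K"],X["R"],X["t"],u/1.5,v/1.5,z) for X,(u,v) in((A,a),(B,b))]
    print(k,*[np.round(q[:2]) for q in p],"r",np.hypot(*p[0][:2]).round())
fr=A["fr"];save(fr,"c1.png",(270,85,370,185),5)
E
```

```text
saucer [595. 264.] [601. 259.] r 651.0
pot_rim [ 485. -397.] [ 496. -398.] r 627.0
plant_collarTop [483. 248.] [475. 247.] r 544.0
plant_foot [484. 257.] [475. 249.] r 548.0
coaster [ 453. -255.] [ 459. -260.] r 520.0
mugrim [503. 419.] [520. 408.] r 655.0
candletop [ 599. -264.] [ 608. -266.] r 654.0
green [586. -73.] [585. -77.] r 591.0
yellow [591.  86.] [592.  81.] r 597.0
tray [591.   3.] [587.  -4.] r 591.0
booktop(20) [297.  43.] [309.  36.] r 300.0
redbox [724. 190.] [725. 182.] r 748.0
boxcorner [773. -65.] [773.  98.] r 776.0
purple [518. 541.] [528. 539.] r 749.0
pink [342. 512.] [358. 499.] r 615.0
remote [ 292. -283.] [ 292. -286.] r 407.0
```

View pics/c1.png

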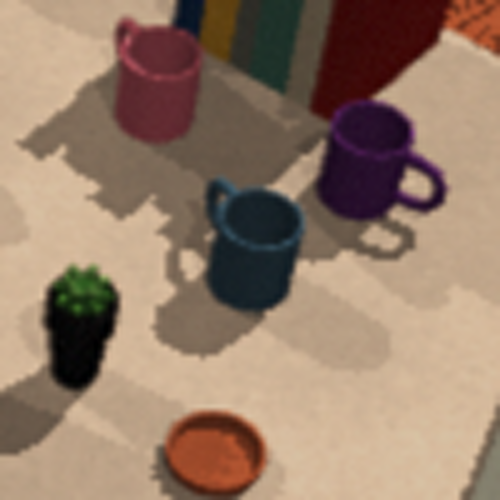

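The crop shows the blue mug at lower centre with its handle to the left, the succulent on the left and the saucer at the bottom. I'll go above the saucer with the tool at yaw 180.

Call:
send_rows:
  motion:
    - {"rz":-0.28,"gripper":-1}
    - {"rz":-0.28,"gripper":-1}
    - {"tx":-0.0864,"ty":-0.0576,"gripper":-1}
    - {"tx":-0.0864,"ty":-0.0576,"gripper":-1}
    - {"tx":-0.0864,"ty":-0.0576,"gripper":-1}
    - {"tx":-0.0864,"ty":-0.0576,"gripper":-1}
    - {"tx":-0.0864,"ty":-0.0576,"gripper":-1}
    - {"tx":-0.0864,"ty":-0.0576,"gripper":-1}
    - {"tx":-0.0864,"ty":-0.0576,"gripper":-1}
    - {"tx":-0.0864,"ty":-0.0576,"gripper":-1}
    - {"tx":-0.0864,"ty":-0.0576,"gripper":-1}
    - {"tx":-0.0864,"ty":-0.0576,"gripper":-1}
  grip_force: 15

```text
invalid input at $.motion[0]: expected keys tx, ty, tz, rx, ry, rz, gripper
```

```bash
cat >> h.py <<'E'
def wr(n):
    fr,K,Rm,t=cam("wrist"); np.savez("w.npz",fr=fr,K=K,R=Rm,t=t); save(fr,n); s=env.state()
    print(np.round(s["ee_pos"],1),np.round(s["ee_rot"],2),"cam",-Rm.T@t, "w",s["gripper_width"],"t",s["time_s"]); return fr,K,Rm,t
def at(z,*px):   # px in 768x576 view
    d=np.load("w.npz")
    for u,v in px: print((u,v),z,np.round(ray(d["K"],d["R"],d["t"],u/1.5,v/1.5,z)[:2],1))
E
python3 - <<'E'
from h import *
wr("w1.png"); print(env.state()["qpos"])
E
```

```text
[165.9 550.2 182.5] [-179.94   -0.    163.22] cam [ 99.55043525 570.29119144 383.89470217] w 91.41398153432007 t 0.2
[ 7.20775274e+01  1.83370477e+01  8.96796821e+01  7.92779898e-04
  7.20432187e+01 -1.14642858e+00]
```

View pics/w1.png

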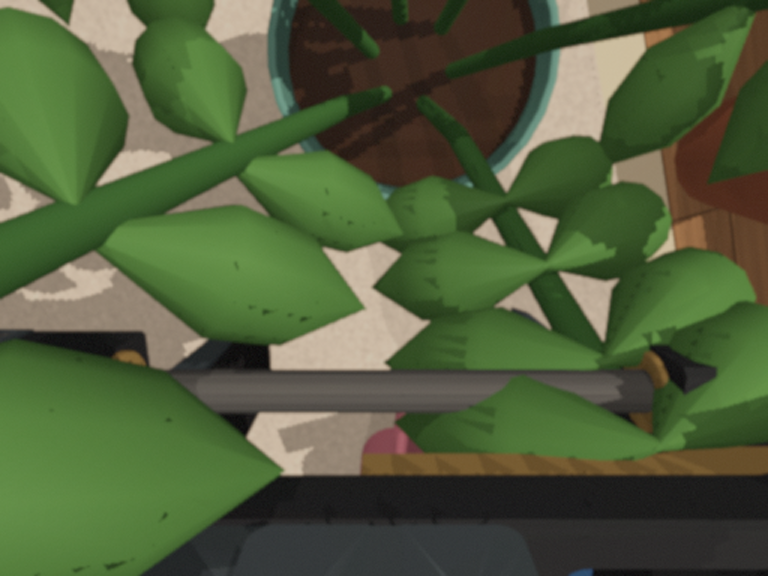

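That picture shows only the big plant's leaves round the wrist. Every row needs all its keys. I'll back away from the leaves before turning.

Call:
send_rows:
  motion:
    - {"tx":-0.0768,"ty":-0.0235,"tz":0,"rx":0,"ry":0,"rz":0,"gripper":-1}
    - {"tx":-0.0768,"ty":-0.0235,"tz":0,"rx":0,"ry":0,"rz":0,"gripper":-1}
    - {"tx":-0.0768,"ty":-0.0235,"tz":0,"rx":0,"ry":0,"rz":0,"gripper":-1}
    - {"tx":0,"ty":0,"tz":0,"rx":0,"ry":0,"rz":-0.28,"gripper":-1}
    - {"tx":0,"ty":0,"tz":0,"rx":0,"ry":0,"rz":-0.28,"gripper":-1}
    - {"tx":-0.095,"ty":-0.063,"tz":0,"rx":0,"ry":0,"rz":0,"gripper":-1}
    - {"tx":-0.095,"ty":-0.063,"tz":0,"rx":0,"ry":0,"rz":0,"gripper":-1}
    - {"tx":-0.095,"ty":-0.063,"tz":0,"rx":0,"ry":0,"rz":0,"gripper":-1}
    - {"tx":-0.095,"ty":-0.063,"tz":0,"rx":0,"ry":0,"rz":0,"gripper":-1}
    - {"tx":-0.095,"ty":-0.063,"tz":0,"rx":0,"ry":0,"rz":0,"gripper":-1}
    - {"tx":-0.095,"ty":-0.063,"tz":0,"rx":0,"ry":0,"rz":0,"gripper":-1}
    - {"tx":-0.095,"ty":-0.063,"tz":0,"rx":0,"ry":0,"rz":0,"gripper":-1}
  grip_force: 15

```text
time_s: 1.7
ee_pos: [600.0, 262.0, 182.9]
ee_rot: [180.0, -0.0, -180.0]
force: [0.4, 0.7, -0.0]
gripper_width: 91.3
gripper_force: 0.0
```

```bash
python3 - <<'E'
from h import *
wr("w2.png"); s=env.state(); print(s["qpos"],s["force"])
E
```

```text
[606.3 257.  182.1] [-179.79    0.32  179.78] cam [530.77778075 261.65673712 384.32898033] w 90.86728141597206 t 1.75
[ 22.15056697  25.86845007  77.95537125  -0.32850926  75.95965433
 -67.55382612] [ 4.99371562 -1.86613488 -0.2824407 ]
```

View pics/w2.png

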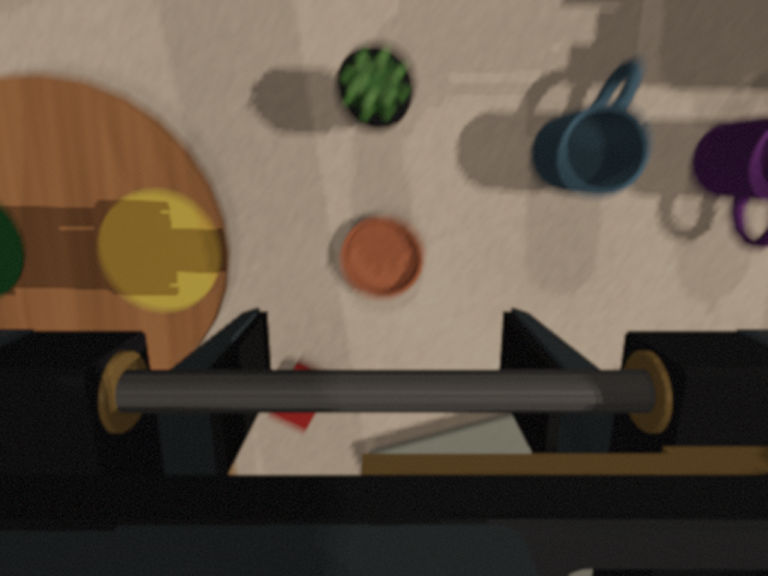

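The wrist view shows the saucer at (381,257), succulent at (375,87), blue mug rim at about (607,148) with its handle up-right, yellow mark at (160,250) and tray edge on the left.

```bash
cat >> h.py <<'E'
def blob(d,lo,hi,z,seed=None,box=None):
    "centroid+minAreaRect of HSV range, as world xy at z"
    m=cv2.inRange(cv2.cvtColor(d["fr"],cv2.COLOR_RGB2HSV),lo,hi)
    if box: b=np.zeros_like(m); b[box[1]:box[3],box[0]:box[2]]=255; m&=b
    n,l,s,c=cv2.connectedComponentsWithStats(m); i=1+np.argmax(s[1:,4])
    k=cv2.findContours((l==i).astype(np.uint8),cv2.RETR_EXTERNAL,cv2.CHAIN_APPROX_NONE)[0][0]
    P=np.array([ray(d["K"],d["R"],d["t"],u,v,z)[:2] for u,v in k[:,0]],np.float32)
    (x,y),r=cv2.minEnclosingCircle(P); e=cv2.fitEllipse(P); q=cv2.minAreaRect(P)
    print("px",c[i].round(1),"circ",np.round([x,y,2*r],1),"ell",np.round(e[0],1),np.round(e[1],1),"rect",np.round(q[0],1),np.round(q[1],1),round(q[2],1))
E
python3 - <<'E'
from h import *
d=np.load("w.npz")
blob(d,(0,120,60),(14,255,255),13,box=(210,130,300,210))
blob(d,(20,130,60),(32,255,255),24,box=(40,100,160,215))
at(76,(375,87)); at(65,(607,148),(630,72)); at(50,(630,75))
for n in("scene0","side0"):
    d=np.load(n+".npz"); print(n)
    blob(d,(20,130,60),(32,255,255),24,box=(240,150,310,230)); blob(d,(50,130,20),(75,255,255),24,box=(215,190,340,260))
E
```

```text
px [253.7 171. ] circ [601.  259.5  67.9] ell [601.4 258.8] [62.9 66.7] rect [600.7 258.7] [63.7 65.5] 0.0
px [106.4 166.7] circ [594.7  82.8  98. ] ell [594.9  83.5] [90.2 96.9] rect [594.6  83.8] [96.1 92. ] 29.1
(375, 87) 76 [481.5 256.1]
(607, 148) 65 [517.4 410.3]
(630, 72) 65 [470.7 419.5]
(630, 75) 50 [469.7 427.1]
scene0
px [276.8 204.8] circ [589.8  83.4  94.8] ell [590.8  80.3] [79.5 93.2] rect [590.6  83.7] [92.6 84.4] 42.8
px [242.5 233.9] circ [583.7 -70.7  92.4] ell [583.6 -70.9] [89.5 89.8] rect [583.6 -71.3] [88.  89.8] 42.7
side0
px [279.3 184. ] circ [592.7  82.4  94.7] ell [595.2  74.7] [70.8 95.6] rect [595.7  70.6] [93.1 67.8] 13.6
px [308.4 216.5] circ [586.9 -73.4  90. ] ell [586.6 -73.2] [85.3 86.6] rect [586.3 -74.7] [86.8 85.2] 53.1
```

Call:
send_rows:
  motion:
    - {"tx":-0.005,"ty":-0.007,"tz":0,"rx":0,"ry":0,"rz":0,"gripper":-1}
    - {"tx":0,"ty":0,"tz":0.08,"rx":0,"ry":0,"rz":0,"gripper":-1}
    - {"tx":0,"ty":0,"tz":0.08,"rx":0,"ry":0,"rz":0,"gripper":-1}
    - {"tx":0,"ty":0,"tz":0.08,"rx":0,"ry":0,"rz":0,"gripper":-1}
    - {"tx":0,"ty":0,"tz":0.06,"rx":0,"ry":0,"rz":0,"gripper":-1}
    - {"tx":0,"ty":0,"tz":0,"rx":0,"ry":0,"rz":0,"gripper":-1}
    - {"tx":0,"ty":0,"tz":0,"rx":0,"ry":0,"rz":0,"gripper":-1}

```text
time_s: 2.62
ee_pos: [601.5, 260.7, 34.6]
ee_rot: [179.9, 0.1, -179.9]
force: [0.5, 1.1, 0.4]
gripper_width: 91.4
gripper_force: 0.0
```

Call:
send_rows:
  motion:
    - {"tx":0,"ty":0.002,"tz":0.03,"rx":0,"ry":0,"rz":0,"gripper":-1}
    - {"tx":0,"ty":0,"tz":0.03,"rx":0,"ry":0,"rz":0,"gripper":-1}
    - {"tx":0,"ty":0,"tz":0,"rx":0,"ry":0,"rz":0,"gripper":-1}
    - {"tx":0,"ty":0,"tz":0,"rx":0,"ry":0,"rz":0,"gripper":-0.55}
    - {"tx":0,"ty":0,"tz":0,"rx":0,"ry":0,"rz":0,"gripper":-0.45}
    - {"tx":0,"ty":0,"tz":0,"rx":0,"ry":0,"rz":0,"gripper":-0.2}
    - {"tx":0,"ty":0,"tz":0,"rx":0,"ry":0,"rz":0,"gripper":0.1}
    - {"tx":0,"ty":0,"tz":0,"rx":0,"ry":0,"rz":0,"gripper":0.1}
    - {"tx":0,"ty":0,"tz":0,"rx":0,"ry":0,"rz":0,"gripper":0.1}
  grip_force: 12

```text
time_s: 3.75
ee_pos: [601.2, 260.7, 3.1]
ee_rot: [180.0, 0.0, -180.0]
force: [-0.3, -0.2, -0.2]
gripper_width: 41.1
gripper_force: 0.0
```

```bash
python3 - <<'E'
from h import *
wr("w3.png")
fr,K,Rm,t=cam("side"); np.savez("s.npz",fr=fr,K=K,R=Rm,t=t)
w=np.load("w.npz")["fr"][:,:,::-1]
c=cv2.resize(fr[100:260,170:330,::-1],(384,384)); cv2.imwrite("pics/m3.png",np.hstack([w[:, 64:448],c]))
E
```

```text
[601.2 260.7   3.1] [ 179.99    0.   -179.98] cam [531.86558456 260.42784488 204.54128032] w 41.22652621545699 t 3.8
```

View pics/m3.png

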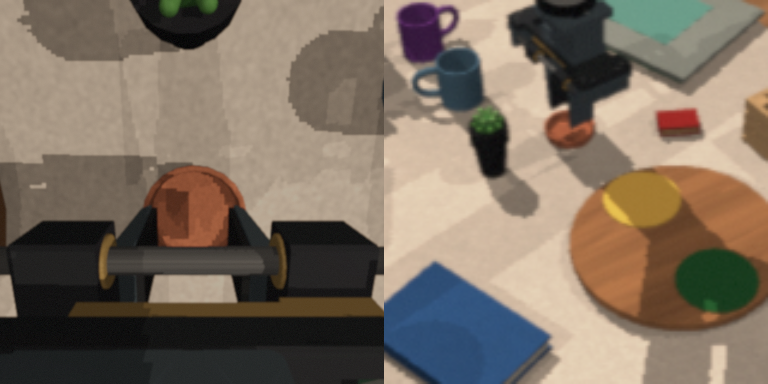

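The left half shows the saucer pushed forward out of the fingers, with its far edge at about (258,167) wrist px. The grasp slipped off towards -x. I'll open, rise and look again.

Call:
send_rows:
  motion:
    - {"tx":0,"ty":0,"tz":0,"rx":0,"ry":0,"rz":0,"gripper":-1}
    - {"tx":0,"ty":0,"tz":0,"rx":0,"ry":0,"rz":0,"gripper":-1}
    - {"tx":0,"ty":0,"tz":0,"rx":0,"ry":0,"rz":0,"gripper":-1}
    - {"tx":0,"ty":0,"tz":0,"rx":0,"ry":0,"rz":0,"gripper":-1}
    - {"tx":0,"ty":0,"tz":-0.08,"rx":0,"ry":0,"rz":0,"gripper":-1}
    - {"tx":0,"ty":0,"tz":-0.08,"rx":0,"ry":0,"rz":0,"gripper":-1}
    - {"tx":0,"ty":0,"tz":-0.08,"rx":0,"ry":0,"rz":0,"gripper":-1}
    - {"tx":0,"ty":0,"tz":0,"rx":0,"ry":0,"rz":0,"gripper":-1}
    - {"tx":0,"ty":0,"tz":0,"rx":0,"ry":0,"rz":0,"gripper":-1}
    - {"tx":0,"ty":0,"tz":0,"rx":0,"ry":0,"rz":0,"gripper":-1}

```text
time_s: 5.1
ee_pos: [600.2, 260.3, 121.3]
ee_rot: [-179.9, -0.2, -180.0]
force: [-0.6, -0.3, -0.4]
gripper_width: 91.2
gripper_force: 0.0
```

```bash
python3 - <<'E'
from h import *
wr("w4.png"); d=np.load("w.npz")
blob(d,(0,120,60),(14,255,255),13,box=(180,60,330,225))
blob(d,(0,120,60),(14,255,255),3,box=(180,60,330,225))
blob(d,(20,130,60),(32,255,255),24,box=(0,80,160,235))
s=env.state(); print(s["force"]); save(d["fr"],"w4.png",s=1)
fr,K,Rm,t=cam("side"); np.savez("s.npz",fr=fr,K=K,R=Rm,t=t)
blob(np.load("s.npz"),(0,140,60),(14,255,255),13,box=(220,130,275,170))
fr,K,Rm,t=cam("scene"); np.savez("s.npz",fr=fr,K=K,R=Rm,t=t)
blob(np.load("s.npz"),(0,140,60),(14,255,255),13,box=(290,160,328,190))
for n in("scene0","side0"): blob(np.load(n+".npz"),(0,140,60),(14,255,255),13,box=(290,160,328,190) if n=="scene0" else (230,140,262,165))
E
```

```text
[600.3 260.3 121.4] [-1.7994e+02 -1.6000e-01 -1.7997e+02] cam [531.48648661 260.2585256  322.97241154] w 91.07581959605605 t 5.15
px [257.6 179.2] circ [598.5 261.5  68.6] ell [598.5 261.5] [66.8 67.3] rect [598.7 261.5] [66.6 67.4] 0.0
px [257.6 179.2] circ [600.6 261.5  70.8] ell [600.6 261.6] [69.  69.5] rect [600.9 261.5] [68.8 69.6] 0.0
px [ 79.8 174. ] circ [592.5  85.3  97.6] ell [591.8  85.1] [92.7 95.7] rect [591.6  84.9] [94.5 94.4] 40.3
[-0.67373181 -1.17065835  0.51697998]
px [247.1 153.4] circ [596.9 254.2  68.8] ell [596.7 254.3] [60.4 66.3] rect [596.  254.1] [63.4 58.6] 55.2
px [312.6 175.2] circ [597.6 259.6  72.7] ell [597.3 260. ] [64.1 69.6] rect [596.5 260.1] [63.9 70.3] 0.9
px [312.5 175.2] circ [597.6 259.6  72.7] ell [597.1 259.8] [64.7 70.4] rect [596.9 260.3] [64.6 70.4] 38.3
px [247.  153.4] circ [595.9 254.5  70.2] ell [596.6 254.4] [60.8 66.9] rect [596.  254.1] [63.4 58.6] 55.2
```

View pics/w4.png

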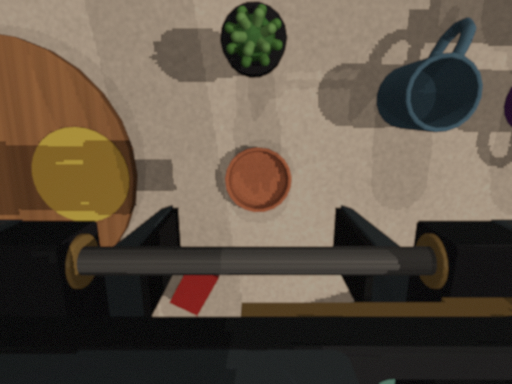

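```bash
python3 - <<'E'
from h import *
d=env.grab_frame("wrist"); T=np.array(d["T_tool_cam"]); print(T.round(3)); s=env.state()
w=np.load("w.npz"); p=s["ee_pos"]
for o in ((0,0,0),(0,45,0),(0,-45,0),(0,0,19),(0,0,79)): print(o,proj(w["K"],w["R"],w["t"],p+np.array(o)).round(0))
for n in("side","scene"):
    fr,K,Rm,t=cam(n)
    P=[proj(K,Rm,t,p+np.array(o)) for o in((0,0,0),(0,45,0),(0,-45,0),(0,0,60))]
    for q in P: cv2.circle(fr,tuple(int(x) for x in q.round()),1,(255,0,255),-1)
    x,y=P[0].astype(int); save(fr,n+"5.png",(x-50,y-60,x+50,y+40),3.8)
a,b=[cv2.imread(f"pics/{n}5.png") for n in("side","scene")]; cv2.imwrite("pics/m5.png",np.hstack([a,b]))
E
```

```text
[[ 0.0000e+00 -9.6900e-01 -2.4800e-01  6.9315e+01]
 [ 1.0000e+00 -0.0000e+00  1.0000e-03 -2.4200e-01]
 [-1.0000e-03 -2.4800e-01  9.6900e-01 -2.0145e+02]
 [ 0.0000e+00  0.0000e+00  0.0000e+00  1.0000e+00]]
(0, 0, 0) [257. 217.]
(0, 45, 0) [322. 217.]
(0, -45, 0) [192. 217.]
(0, 0, 19) [257. 227.]
(0, 0, 79) [257. 275.]
```

View pics/m5.png

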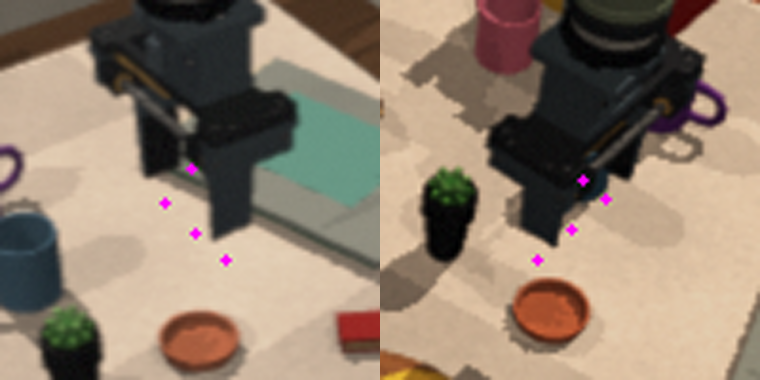

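The crops show the actual fingertips sitting above the projected TCP points (magenta). I'll triangulate the outer tip corners of the -y finger: side (212,240)/(252,222), scene (141+380,228)/(176+380,244).

```bash
python3 - <<'E'
from h import *
from scipy.optimize import least_squares
p=env.state()["ee_pos"]; print(p)
C={}
for n in("side","scene"):
    X=np.load(n+"0.npz"); C[n]=(X["K"],X["R"],X["t"])
def tri(a,b):
    o=[]
    for n,(u,v),off in(("side",a,0),("scene",b,380)):
        P=proj(*C[n],p).astype(int)-[50,60]; o.append((C[n],np.array([(u-off+.0)/3.8,v/3.8])+P))
    r=least_squares(lambda x:np.concatenate([proj(*c,x)-q for c,q in o]),p)
    print((r.x-p).round(1),"res",r.fun.round(1))
# -y finger: far-x corner & near-x corner (-x corner left in side; left in scene is -x? scene cam looks to -x,+y)
tri((252,222),(556,244)); tri((212,240),(521,228))
tri((252,222),(521,228)); tri((212,240),(556,244))
E
```

```text
[601.05845178 260.63112141 122.55419199]
[ 18.3 -54.   36. ] res [-0.7 -0.9 -0.4  1.1]
[-16.1 -52.7  30.7] res [-0.2 -0.3 -0.1  0.3]
[ -0.1 -80.8  61.5] res [-0.9 -1.2 -0.5  1.5]
[  2.5 -23.9   3.1] res [ 0.   0.1  0.  -0.1]
```

```bash
python3 - <<'E'
from h import *
print(env.grasp_offset)
w=np.load("w.npz"); p=np.array([600.3,260.3,121.4])
for dz in(0,15,30,40):
  print(dz,[tuple(proj(w["K"],w["R"],w["t"],p+np.array([x,y,dz])).round(0)) for x in(-16,16) for y in(-45.5,45.5,59)])
save(w["fr"],"w4c.png",(130,190,390,310),2.9)
E
```

```text
18.8
0 [(np.float64(190.0), np.float64(193.0)), (np.float64(323.0), np.float64(193.0)), (np.float64(343.0), np.float64(193.0)), (np.float64(192.0), np.float64(237.0)), (np.float64(321.0), np.float64(237.0)), (np.float64(340.0), np.float64(237.0))]
15 [(np.float64(185.0), np.float64(199.0)), (np.float64(328.0), np.float64(199.0)), (np.float64(350.0), np.float64(199.0)), (np.float64(187.0), np.float64(246.0)), (np.float64(325.0), np.float64(246.0)), (np.float64(346.0), np.float64(246.0))]
30 [(np.float64(179.0), np.float64(206.0)), (np.float64(334.0), np.float64(206.0)), (np.float64(357.0), np.float64(206.0)), (np.float64(182.0), np.float64(256.0)), (np.float64(331.0), np.float64(257.0)), (np.float64(353.0), np.float64(257.0))]
40 [(np.float64(174.0), np.float64(212.0)), (np.float64(339.0), np.float64(212.0)), (np.float64(363.0), np.float64(212.0)), (np.float64(178.0), np.float64(264.0)), (np.float64(335.0), np.float64(264.0)), (np.float64(358.0), np.float64(264.0))]
```

View pics/w4c.png

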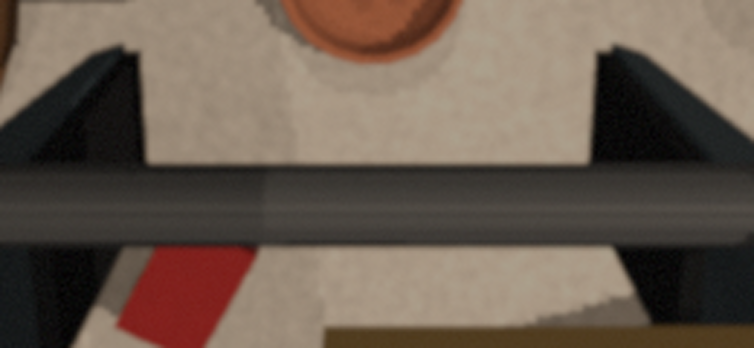

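The inner fingertip corners at (177,207) and (336,207) match about 32 mm above the reported TCP. So the real tips sit about 32 mm behind the stated TCP, which is why the fingers closed above the saucer. I'll allow for that and go down carefully.

Call:
send_rows:
  motion:
    - {"tx":0.003,"ty":0,"tz":0.08,"rx":0,"ry":0,"rz":0,"gripper":-1}
    - {"tx":0,"ty":0,"tz":0.08,"rx":0,"ry":0,"rz":0,"gripper":-1}
    - {"tx":0,"ty":0,"tz":0.08,"rx":0,"ry":0,"rz":0,"gripper":-1}
    - {"tx":0,"ty":0,"tz":0.04,"rx":0,"ry":0,"rz":0,"gripper":-1}
    - {"tx":0,"ty":0,"tz":0.01,"rx":0,"ry":0,"rz":0,"gripper":-1}
    - {"tx":0,"ty":0,"tz":0.006,"rx":0,"ry":0,"rz":0,"gripper":-1}
    - {"tx":0,"ty":0,"tz":0,"rx":0,"ry":0,"rz":0,"gripper":-1}
    - {"tx":0,"ty":0,"tz":0,"rx":0,"ry":0,"rz":0,"gripper":-1}

```text
time_s: 6.4
ee_pos: [600.3, 261.0, -23.9]
ee_rot: [180.0, 0.1, -180.0]
force: [-0.6, -0.4, 1.1]
gripper_width: 91.3
gripper_force: 0.0
```

Negative z with no contact, so the offset is confirmed. A bit lower, then close.

Call:
send_rows:
  motion:
    - {"tx":0.002,"ty":0,"tz":0.004,"rx":0,"ry":0,"rz":0,"gripper":-1}
    - {"tx":0,"ty":0,"tz":0,"rx":0,"ry":0,"rz":0,"gripper":-1}
    - {"tx":0,"ty":0,"tz":0,"rx":0,"ry":0,"rz":0,"gripper":-0.5}
    - {"tx":0,"ty":0,"tz":0,"rx":0,"ry":0,"rz":0,"gripper":-0.3}
    - {"tx":0,"ty":0,"tz":0,"rx":0,"ry":0,"rz":0,"gripper":-0.2}
    - {"tx":0,"ty":0,"tz":0,"rx":0,"ry":0,"rz":0,"gripper":-0.2}
    - {"tx":0,"ty":0,"tz":0,"rx":0,"ry":0,"rz":0,"gripper":-0.2}
  grip_force: 12

```text
time_s: 7.28
ee_pos: [598.7, 260.8, -26.9]
ee_rot: [180.0, 0.0, -180.0]
force: [0.6, 0.3, 0.2]
gripper_width: 67.4
gripper_force: 12.0
```

Call:
send_rows:
  motion:
    - {"tx":0,"ty":0,"tz":-0.04,"rx":0,"ry":0,"rz":0,"gripper":-0.2}
    - {"tx":0,"ty":0,"tz":-0.08,"rx":0,"ry":0,"rz":0,"gripper":-0.2}
    - {"tx":0,"ty":0,"tz":-0.08,"rx":0,"ry":0,"rz":0,"gripper":-0.2}
    - {"tx":0,"ty":-0.05,"tz":-0.054,"rx":0,"ry":0,"rz":0,"gripper":-0.2}
    - {"tx":0,"ty":-0.1,"tz":0,"rx":0,"ry":0,"rz":0,"gripper":-0.2}
    - {"tx":0,"ty":-0.1,"tz":0,"rx":0,"ry":0,"rz":0,"gripper":-0.2}
    - {"tx":0,"ty":-0.1,"tz":0,"rx":0,"ry":0,"rz":0,"gripper":-0.2}
    - {"tx":0,"ty":-0.1,"tz":0,"rx":0,"ry":0,"rz":0,"gripper":-0.2}
    - {"tx":0,"ty":-0.05,"tz":0,"rx":0,"ry":0,"rz":0,"gripper":-0.2}
    - {"tx":0,"ty":0,"tz":0,"rx":0,"ry":0,"rz":0,"gripper":-0.2}
    - {"tx":0,"ty":0,"tz":0,"rx":0,"ry":0,"rz":0,"gripper":-0.2}
    - {"tx":0,"ty":0,"tz":0,"rx":0,"ry":0,"rz":0,"gripper":-0.2}

```text
time_s: 8.78
ee_pos: [598.7, 11.9, 99.9]
ee_rot: [180.0, -0.0, -179.9]
force: [0.6, 0.4, -1.1]
gripper_width: 68.2
gripper_force: 12.0
```

```bash
python3 - <<'E'
from h import *
wr("w6.png"); d=np.load("w.npz")
blob(d,(50,130,15),(75,255,255),24,box=(0,0,250,240))
blob(d,(20,130,60),(32,255,255),24,box=(270,0,510,240))
blob(d,(0,120,60),(14,255,255),120,box=(180,60,330,245))
save(d["fr"],"w6.png",s=1)
E
```

```text
[598.8  11.9 100. ] [ 179.99   -0.   -179.89] cam [529.46193067  11.44429525 301.40699684] w 67.93994277623892 t 8.825
px [165.3 169.3] circ [585.4 -71.4  92.6] ell [583.4 -72. ] [85.5 92.9] rect [583.9 -71.7] [88.6 92.1] 14.2
px [337.8 174.2] circ [591.8  84.2  96.3] ell [586.4  87.2] [79.8 98.4] rect [587.5  88.7] [95.  83.7] 44.1
px [254.8 143.2] circ [555.6  10.7 135.8] ell [552.6  11.1] [ 91.2 131.8] rect [556.3  10.8] [109.6  86.4] 0.1
```

View pics/w6.png

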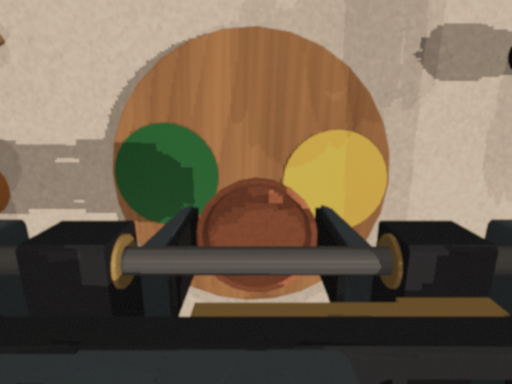

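Saucer is held level at (257,235); green mark at (165,170) and yellow at (336,178). Green centre is about (585.5,-72), 156 mm from yellow, which agrees with the spec.

Call:
send_rows:
  motion:
    - {"tx":0.009,"ty":-0.056,"tz":0,"rx":0,"ry":0,"rz":0,"gripper":-0.2}
    - {"tx":0.009,"ty":-0.056,"tz":0,"rx":0,"ry":0,"rz":0,"gripper":-0.2}
    - {"tx":0.009,"ty":-0.056,"tz":0,"rx":0,"ry":0,"rz":0,"gripper":-0.2}
    - {"tx":0,"ty":0,"tz":0.07,"rx":0,"ry":0,"rz":0,"gripper":-0.2}
    - {"tx":0,"ty":0,"tz":0.07,"rx":0,"ry":0,"rz":0,"gripper":-0.2}
    - {"tx":0,"ty":0,"tz":0.05,"rx":0,"ry":0,"rz":0,"gripper":-0.2}
    - {"tx":0,"ty":0,"tz":0.006,"rx":0,"ry":0,"rz":0,"gripper":-0.2}
    - {"tx":0,"ty":0,"tz":0,"rx":0,"ry":0,"rz":0,"gripper":-0.2}
    - {"tx":0,"ty":0,"tz":0,"rx":0,"ry":0,"rz":0,"gripper":-0.2}

```text
time_s: 9.95
ee_pos: [586.5, -73.2, 3.4]
ee_rot: [-180.0, 0.2, -180.0]
force: [0.3, 0.2, -0.2]
gripper_width: 68.1
gripper_force: 12.0
```

Call:
send_rows:
  motion:
    - {"tx":0.002,"ty":0.002,"tz":0.003,"rx":0,"ry":0,"rz":0,"gripper":-0.2}
    - {"tx":0,"ty":0,"tz":0.003,"rx":0,"ry":0,"rz":0,"gripper":-0.2}
    - {"tx":0,"ty":0,"tz":0.003,"rx":0,"ry":0,"rz":0,"gripper":-0.2}
    - {"tx":0,"ty":0,"tz":0.002,"rx":0,"ry":0,"rz":0,"gripper":-0.2}
    - {"tx":0,"ty":0,"tz":0,"rx":0,"ry":0,"rz":0,"gripper":-0.2}
    - {"tx":0,"ty":0,"tz":0,"rx":0,"ry":0,"rz":0,"gripper":-0.2}

```text
time_s: 10.7
ee_pos: [584.6, -72.4, -3.0]
ee_rot: [-180.0, 0.0, -180.0]
force: [-0.9, -0.8, 5.5]
gripper_width: 67.6
gripper_force: 12.0
```

Call:
send_rows:
  motion:
    - {"tx":0,"ty":0,"tz":0,"rx":0,"ry":0,"rz":0,"gripper":-0.6}
    - {"tx":0,"ty":0,"tz":0,"rx":0,"ry":0,"rz":0,"gripper":-0.9}
    - {"tx":0,"ty":0,"tz":0,"rx":0,"ry":0,"rz":0,"gripper":-0.9}
    - {"tx":0,"ty":0,"tz":-0.03,"rx":0,"ry":0,"rz":0,"gripper":-0.9}
    - {"tx":0,"ty":0,"tz":-0.1,"rx":0,"ry":0,"rz":0,"gripper":-1}
    - {"tx":0,"ty":0,"tz":-0.11,"rx":0,"ry":0,"rz":0,"gripper":-1}
    - {"tx":0.027,"ty":-0.093,"tz":0,"rx":0,"ry":0,"rz":0,"gripper":-1}
    - {"tx":0.027,"ty":-0.093,"tz":0,"rx":0,"ry":0,"rz":0,"gripper":-1}
    - {"tx":0.027,"ty":-0.093,"tz":0,"rx":0,"ry":0,"rz":0,"gripper":-1}
    - {"tx":0.027,"ty":-0.093,"tz":0,"rx":0,"ry":0,"rz":0,"gripper":-1}
    - {"tx":0.027,"ty":-0.093,"tz":0,"rx":0,"ry":0,"rz":0,"gripper":-1}
    - {"tx":0.027,"ty":-0.093,"tz":0,"rx":0,"ry":0,"rz":0,"gripper":-1}

```text
time_s: 12.2
ee_pos: [503.1, -353.0, 117.8]
ee_rot: [-180.0, 0.1, -180.0]
force: [0.4, 0.4, -0.7]
gripper_width: 91.1
gripper_force: 0.0
```

Call:
send_rows:
  motion:
    - {"tx":0.027,"ty":-0.093,"tz":0,"rx":0,"ry":0,"rz":0,"gripper":-1}
    - {"tx":0,"ty":0,"tz":0,"rx":0,"ry":0,"rz":0,"gripper":-1}
    - {"tx":0,"ty":0,"tz":0,"rx":0,"ry":0,"rz":0,"gripper":-1}
    - {"tx":0,"ty":0,"tz":0,"rx":0,"ry":0,"rz":0,"gripper":-1}

```text
time_s: 12.7
ee_pos: [490.4, -396.6, 116.9]
ee_rot: [180.0, 0.0, -179.9]
force: [0.3, 0.5, 0.7]
gripper_width: 91.1
gripper_force: 0.0
```

```bash
python3 - <<'E'
from h import *
wr("w7.png"); d=np.load("w.npz")
blob(d,(75,80,40),(97,255,255),45,box=(160,40,360,240))
save(d["fr"],"w7.png",s=1)
fr,K,Rm,t=cam("scene"); np.savez("s.npz",fr=fr,K=K,R=Rm,t=t); S=np.load("s.npz")
blob(S,(0,140,60),(14,255,255),37,box=(215,190,270,265))
blob(S,(50,130,20),(75,255,255),24,box=(215,190,340,260))
blob(S,(20,130,60),(32,255,255),24,box=(240,150,310,230))
fr,K,Rm,t=cam("side"); np.savez("s2.npz",fr=fr,K=K,R=Rm,t=t); S=np.load("s2.npz")
blob(S,(0,140,60),(14,255,255),37,box=(285,195,335,235))
blob(S,(20,130,60),(32,255,255),24,box=(255,160,300,200))
a=cv2.resize(d["fr"][:,:,::-1],(512,384)); b=cv2.resize(np.load("s.npz")["fr"][175:265,205:310,::-1],(288,247))
cv2.imwrite("pics/m7.png",np.hstack([a,cv2.copyMakeBorder(b,0,137,0,0,cv2.BORDER_CONSTANT)]))
E
```

```text
[ 490.5 -396.6  116.8] [ 1.7999e+02  1.0000e-02 -1.7988e+02] cam [ 421.04723677 -397.01798579  318.32446744] w 91.11168661269289 t 12.75
px [250.3 189.1] circ [ 489.2 -402.7   59.9] ell [ 488.9 -402.5] [56.4 57.2] rect [ 488.8 -402. ] [57.7 58.2] 0.1
px [248.  219.3] circ [585.9 -18.8 251.4] ell [567.5 -33.8] [158.9 258.5] rect [562.2 -41.4] [152.2 238.9] 41.2
px [244.  238.4] circ [583.8 -70.8  92.5] ell [581.6 -69.4] [84.4 89. ] rect [586.1 -72.8] [88.7 85.1] 47.2
px [278.  203.2] circ [588.3  86.6  93.9] ell [589.4  87. ] [88.3 90.7] rect [589.   87.1] [86.9 90.6] 0.9
px [307.2 210.4] circ [588.1 -77.  197.4] ell [586.  -67.6] [138.  170.9] rect [589.1 -77.7] [143.7 137.8] 53.9
px [276.9 182.4] circ [592.8  84.4  95.4] ell [592.5  83.7] [90.1 92.4] rect [591.5  84. ] [88.1 92.2] 55.3
```

View pics/m7.png

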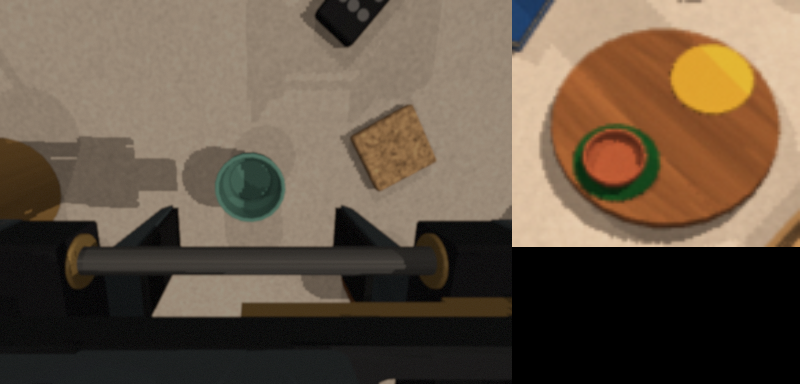

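Teal pot rim at (250,186) wrist px; coaster corners at (352,140), (409,106), (436,158) and (378,190); the right inset shows the saucer centred on green. Going down on the pot.

Call:
send_rows:
  motion:
    - {"tx":0.004,"ty":-0.012,"tz":0,"rx":0,"ry":0,"rz":0,"gripper":-1}
    - {"tx":0,"ty":0,"tz":0.08,"rx":0,"ry":0,"rz":0,"gripper":-1}
    - {"tx":0,"ty":0,"tz":0.08,"rx":0,"ry":0,"rz":0,"gripper":-1}
    - {"tx":0,"ty":0,"tz":0.08,"rx":0,"ry":0,"rz":0,"gripper":-1}
    - {"tx":0,"ty":0,"tz":0.022,"rx":0,"ry":0,"rz":0,"gripper":-1}
    - {"tx":0,"ty":0,"tz":0,"rx":0,"ry":0,"rz":0,"gripper":-1}
    - {"tx":0,"ty":0,"tz":0,"rx":0,"ry":0,"rz":0,"gripper":-0.5}
    - {"tx":0,"ty":0,"tz":0,"rx":0,"ry":0,"rz":0,"gripper":-0.3}
    - {"tx":0,"ty":0,"tz":0,"rx":0,"ry":0,"rz":0,"gripper":-0.2}
    - {"tx":0,"ty":0,"tz":0,"rx":0,"ry":0,"rz":0,"gripper":-0.2}
    - {"tx":0,"ty":0,"tz":0,"rx":0,"ry":0,"rz":0,"gripper":-0.2}
  grip_force: 15

```text
time_s: 14.22
ee_pos: [488.5, -404.1, -13.3]
ee_rot: [-180.0, 0.1, -180.0]
force: [-0.4, 1.4, 6.0]
gripper_width: 65.4
gripper_force: 15.0
```

```bash
python3 - <<'E'
from h import *
d=np.load("w.npz")
Q=np.array([ray(d["K"],d["R"],d["t"],u,v,12)[:2] for u,v in((352,140),(409,106),(436,158),(378,190))])
print(Q.round(1),Q.mean(0),np.linalg.norm(np.diff(Q,axis=0),axis=1)); e=Q[1]-Q[0];print(np.degrees(np.arctan2(e[1],e[0]))); e=Q[3]-Q[2];print(np.degrees(np.arctan2(e[1],e[0])))
blob(d,(5,60,60),(25,255,255),12,box=(330,90,450,210))
E
```

```text
[[ 447.5 -301.8]
 [ 414.9 -249.3]
 [ 465.3 -215.8]
 [ 498.6 -270.9]] [ 456.55193457 -259.45551377] [61.73808904 60.4892586  64.32339239]
121.8585081620786
-58.82248137053617
px [389.5 148.4] circ [ 458.7 -264.8  105.3] ell [ 457.7 -264.8] [86.2 90. ] rect [ 457.9 -262.6] [81.9 80.6] 32.4
```

Call:
send_rows:
  motion:
    - {"tx":0,"ty":0,"tz":-0.03,"rx":0,"ry":0,"rz":0,"gripper":-0.2}
    - {"tx":0,"ty":0,"tz":-0.08,"rx":0,"ry":0,"rz":0,"gripper":-0.2}
    - {"tx":0,"ty":0,"tz":-0.08,"rx":0,"ry":0,"rz":0,"gripper":-0.2}
    - {"tx":-0.0137,"ty":0.0474,"tz":0,"rx":0,"ry":0,"rz":0,"gripper":-0.2}
    - {"tx":-0.0274,"ty":0.0948,"tz":0,"rx":0,"ry":0,"rz":0,"gripper":-0.2}
    - {"tx":-0.0274,"ty":0.0948,"tz":0,"rx":0,"ry":0,"rz":0,"gripper":-0.2}
    - {"tx":-0.0274,"ty":0.0948,"tz":0,"rx":0,"ry":0,"rz":0,"gripper":-0.2}
    - {"tx":-0.0274,"ty":0.0948,"tz":0,"rx":0,"ry":0,"rz":0,"gripper":-0.2}
    - {"tx":-0.0274,"ty":0.0948,"tz":0,"rx":0,"ry":0,"rz":0,"gripper":-0.2}
    - {"tx":-0.0274,"ty":0.0948,"tz":0,"rx":0,"ry":0,"rz":0,"gripper":-0.2}
    - {"tx":-0.0137,"ty":0.0474,"tz":0,"rx":0,"ry":0,"rz":0,"gripper":-0.2}
    - {"tx":0,"ty":0,"tz":0,"rx":0,"ry":0,"rz":0,"gripper":-0.2}

```text
time_s: 15.72
ee_pos: [582.9, -69.5, 79.4]
ee_rot: [180.0, -0.1, -179.8]
force: [-0.2, -0.8, -1.4]
gripper_width: 65.7
gripper_force: 15.0
```

Call:
send_rows:
  motion:
    - {"tx":0,"ty":0,"tz":0.05,"rx":0,"ry":0,"rz":0,"gripper":-0.2}
    - {"tx":0,"ty":0,"tz":0.04,"rx":0,"ry":0,"rz":0,"gripper":-0.2}
    - {"tx":0,"ty":0,"tz":0,"rx":0,"ry":0,"rz":0,"gripper":-0.2}
    - {"tx":0,"ty":0,"tz":0,"rx":0,"ry":0,"rz":0,"gripper":-0.2}

```text
time_s: 16.23
ee_pos: [583.8, -72.6, 35.9]
ee_rot: [-180.0, 0.0, 180.0]
force: [0.3, -0.2, -1.5]
gripper_width: 65.4
gripper_force: 15.0
```

```bash
python3 - <<'E'
from h import *
s=env.state();print(s["ee_pos"])
o=[]
for n in("scene","side"):
    fr,K,Rm,t=cam(n); u,v=proj(K,Rm,t,[585,-72,45]).astype(int)
    save(fr,"x.png",(u-40,v-45,u+40,v+35),4.9); o.append(cv2.imread("pics/x.png"))
cv2.imwrite("pics/m8.png",np.hstack(o))
E
```

```text
[583.78209615 -72.55513664  35.94102159]
```

View pics/m8.png

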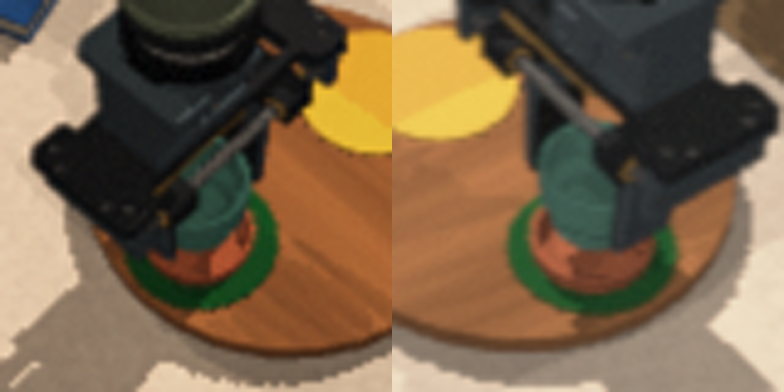

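Both views show the pot hanging over the saucer in line with it, and the saucer inside the green ring. Lowering.

Call:
send_rows:
  motion:
    - {"tx":-0.001,"ty":0,"tz":0.02,"rx":0,"ry":0,"rz":0,"gripper":-0.2}
    - {"tx":0,"ty":0,"tz":0.012,"rx":0,"ry":0,"rz":0,"gripper":-0.2}
    - {"tx":0,"ty":0,"tz":0.006,"rx":0,"ry":0,"rz":0,"gripper":-0.2}
    - {"tx":0,"ty":0,"tz":0.003,"rx":0,"ry":0,"rz":0,"gripper":-0.2}
    - {"tx":0,"ty":0,"tz":0.003,"rx":0,"ry":0,"rz":0,"gripper":-0.2}
    - {"tx":0,"ty":0,"tz":0,"rx":0,"ry":0,"rz":0,"gripper":-0.2}
    - {"tx":0,"ty":0,"tz":0,"rx":0,"ry":0,"rz":0,"gripper":-0.2}

```text
time_s: 17.2
ee_pos: [584.5, -72.0, 13.7]
ee_rot: [180.0, 0.0, -180.0]
force: [0.9, -0.5, -0.6]
gripper_width: 65.4
gripper_force: 15.0
```

Call:
send_rows:
  motion:
    - {"tx":0,"ty":0,"tz":0.002,"rx":0,"ry":0,"rz":0,"gripper":-0.2}
    - {"tx":0,"ty":0,"tz":0,"rx":0,"ry":0,"rz":0,"gripper":-0.2}
    - {"tx":0,"ty":0,"tz":0,"rx":0,"ry":0,"rz":0,"gripper":-0.2}

```text
time_s: 17.58
ee_pos: [585.0, -72.1, 13.6]
ee_rot: [-180.0, 0.1, -180.0]
force: [-0.5, 0.2, 5.0]
gripper_width: 65.8
gripper_force: 15.0
```

Call:
send_rows:
  motion:
    - {"tx":0,"ty":0,"tz":0,"rx":0,"ry":0,"rz":0,"gripper":-0.6}
    - {"tx":0,"ty":0,"tz":0,"rx":0,"ry":0,"rz":0,"gripper":-0.9}
    - {"tx":0,"ty":0,"tz":0,"rx":0,"ry":0,"rz":0,"gripper":-0.9}
    - {"tx":0,"ty":0,"tz":-0.03,"rx":0,"ry":0,"rz":0,"gripper":-0.9}
    - {"tx":0,"ty":0,"tz":-0.09,"rx":0,"ry":0,"rz":0,"gripper":-1}
    - {"tx":0,"ty":0,"tz":-0.09,"rx":0,"ry":0,"rz":0,"gripper":-1}
    - {"tx":0.03,"ty":0.093,"tz":0,"rx":0,"ry":0,"rz":0,"gripper":-1}
    - {"tx":0.03,"ty":0.093,"tz":0,"rx":0,"ry":0,"rz":0,"gripper":-1}
    - {"tx":0.03,"ty":0.093,"tz":0,"rx":0,"ry":0,"rz":0,"gripper":-1}
    - {"tx":0.03,"ty":0.093,"tz":0,"rx":0,"ry":0,"rz":0,"gripper":-1}
    - {"tx":0.03,"ty":0.093,"tz":0,"rx":0,"ry":0,"rz":0,"gripper":-1}
    - {"tx":0.03,"ty":0.093,"tz":0,"rx":0,"ry":0,"rz":0,"gripper":-1}

```text
time_s: 19.08
ee_pos: [493.8, 208.5, 118.7]
ee_rot: [180.0, 0.1, -180.0]
force: [0.6, 0.5, 0.3]
gripper_width: 91.0
gripper_force: 0.0
```

Call:
send_rows:
  motion:
    - {"tx":0.03,"ty":0.093,"tz":0,"rx":0,"ry":0,"rz":0,"gripper":-1}
    - {"tx":0,"ty":0,"tz":0,"rx":0,"ry":0,"rz":0,"gripper":-1}
    - {"tx":0,"ty":0,"tz":0,"rx":0,"ry":0,"rz":0,"gripper":-1}
    - {"tx":0,"ty":0,"tz":0,"rx":0,"ry":0,"rz":0,"gripper":-1}

```text
time_s: 19.58
ee_pos: [479.5, 252.3, 117.9]
ee_rot: [-180.0, 0.0, 179.9]
force: [0.1, -0.4, -0.1]
gripper_width: 91.2
gripper_force: 0.0
```

```bash
python3 - <<'E'
from h import *
wr("w9.png"); d=np.load("w.npz")
B=(185,60,335,240)
m=cv2.cvtColor(d["fr"],cv2.COLOR_RGB2HSV)
blob(d,(35,90,30),(80,255,255),85,box=B)      # leaves
blob(d,(0,0,0),(179,255,45),76,box=B)      # black + leaves
print(proj(d["K"],d["R"],d["t"],env.state()["ee_pos"]).round())
for n,bg,bt in(("scene",(215,195,275,265),(240,150,310,230)),("side",(280,180,345,240),(255,160,300,200))):
    fr,K,Rm,t=cam(n); np.savez("s.npz",fr=fr,K=K,R=Rm,t=t); S=np.load("s.npz")
    blob(S,(75,80,30),(97,255,255),72,box=bg); blob(S,(20,130,60),(32,255,255),24,box=bt); blob(S,(50,130,15),(72,255,255),24,box=(215,190,340,260))
E
```

```text
[479.5 252.3 117.7] [-1.8000e+02  1.0000e-02  1.7992e+02] cam [410.13467655 252.20094848 319.29110127] w 91.16449286420375 t 19.625
px [263.6 198. ] circ [476.5 257.8  43.7] ell [476.5 258. ] [38.7 38.9] rect [476.5 257.7] [40.8 40.6] 4.6
px [259.1 184. ] circ [475.  256.7  50.4] ell [476.3 257.7] [43.  47.7] rect [472.1 255.3] [42.7 47.4] 25.3
[256. 215.]
px [242.  227.6] circ [589.6 -76.9  73.1] ell [587.9 -76.6] [57.7 70.4] rect [589.5 -78.6] [58.4 70.5] 42.8
px [277.  203.7] circ [588.2  85.1  94.7] ell [588.4  83.7] [87.  92.7] rect [589.1  85. ] [92.4 88.4] 42.8
px [243.8 239.5] circ [584.6 -70.8  92.1] ell [582.3 -69.7] [84.6 88.8] rect [591.9 -77.2] [90.5 70.7] 45.5
px [309.1 208.5] circ [577.1 -85.4  81.1] ell [577.4 -82.8] [54.1 78.4] rect [576.2 -84.8] [77.6 58.5] 55.4
px [277.8 183.5] circ [591.5  82.6  94. ] ell [592.3  78.5] [80.4 94. ] rect [590.9  78.3] [83.9 93. ] 81.0
px [309.5 222. ] circ [587.2 -74.2  88.4] ell [588.4 -71.5] [82.9 85.4] rect [581.3 -83.2] [60.5 87.1] 55.5
```

Call:
send_rows:
  motion:
    - {"tx":0.006,"ty":0.011,"tz":0,"rx":0,"ry":0,"rz":0,"gripper":-1}
    - {"tx":0,"ty":0,"tz":0.08,"rx":0,"ry":0,"rz":0,"gripper":-1}
    - {"tx":0,"ty":0,"tz":0.08,"rx":0,"ry":0,"rz":0,"gripper":-1}
    - {"tx":0,"ty":0,"tz":0.032,"rx":0,"ry":0,"rz":0,"gripper":-1}
    - {"tx":0,"ty":0,"tz":0,"rx":0,"ry":0,"rz":0,"gripper":-0.6}
    - {"tx":0,"ty":0,"tz":0,"rx":0,"ry":0,"rz":0,"gripper":-0.3}
    - {"tx":0,"ty":0,"tz":0,"rx":0,"ry":0,"rz":0,"gripper":-0.15}
    - {"tx":0,"ty":0,"tz":0,"rx":0,"ry":0,"rz":0,"gripper":0}
    - {"tx":0,"ty":0,"tz":0,"rx":0,"ry":0,"rz":0,"gripper":0.2}
    - {"tx":0,"ty":0,"tz":0,"rx":0,"ry":0,"rz":0,"gripper":0.2}
    - {"tx":0,"ty":0,"tz":0,"rx":0,"ry":0,"rz":0,"gripper":0.2}
  grip_force: 15

```text
time_s: 21.1
ee_pos: [476.5, 259.1, 22.2]
ee_rot: [180.0, 0.1, -180.0]
force: [-0.1, -1.3, 5.0]
gripper_width: 49.3
gripper_force: 15.0
```

Call:
send_rows:
  motion:
    - {"tx":0,"ty":0,"tz":-0.03,"rx":0,"ry":0,"rz":0,"gripper":0.2}
    - {"tx":0,"ty":0,"tz":-0.08,"rx":0,"ry":0,"rz":0,"gripper":0.2}
    - {"tx":0,"ty":0,"tz":-0.07,"rx":0,"ry":0,"rz":0,"gripper":0.2}
    - {"tx":-0.0155,"ty":-0.0473,"tz":0,"rx":0,"ry":0,"rz":0,"gripper":0.2}
    - {"tx":-0.031,"ty":-0.0946,"tz":0,"rx":0,"ry":0,"rz":0,"gripper":0.2}
    - {"tx":-0.031,"ty":-0.0946,"tz":0,"rx":0,"ry":0,"rz":0,"gripper":0.2}
    - {"tx":-0.031,"ty":-0.0946,"tz":0,"rx":0,"ry":0,"rz":0,"gripper":0.2}
    - {"tx":-0.031,"ty":-0.0946,"tz":0,"rx":0,"ry":0,"rz":0,"gripper":0.2}
    - {"tx":-0.031,"ty":-0.0946,"tz":0,"rx":0,"ry":0,"rz":0,"gripper":0.2}
    - {"tx":-0.031,"ty":-0.0946,"tz":0,"rx":0,"ry":0,"rz":0,"gripper":0.2}
    - {"tx":-0.0155,"ty":-0.0473,"tz":0,"rx":0,"ry":0,"rz":0,"gripper":0.2}
    - {"tx":0,"ty":0,"tz":0,"rx":0,"ry":0,"rz":0,"gripper":0.2}

```text
time_s: 22.6
ee_pos: [584.8, -73.6, 111.5]
ee_rot: [180.0, -0.0, 179.9]
force: [-0.1, 0.8, -0.7]
gripper_width: 50.0
gripper_force: 15.0
```

Call:
send_rows:
  motion:
    - {"tx":0,"ty":0,"tz":0,"rx":0,"ry":0,"rz":0,"gripper":0.2}
    - {"tx":0,"ty":0,"tz":0,"rx":0,"ry":0,"rz":0,"gripper":0.2}

```text
time_s: 22.85
ee_pos: [584.3, -70.9, 111.6]
ee_rot: [180.0, -0.0, -179.9]
force: [-0.1, 1.1, -1.2]
gripper_width: 49.5
gripper_force: 15.0
```

Call:
send_rows:
  motion:
    - {"tx":-0.001,"ty":-0.002,"tz":0.03,"rx":0,"ry":0,"rz":0,"gripper":0.2}
    - {"tx":0,"ty":0,"tz":0.03,"rx":0,"ry":0,"rz":0,"gripper":0.2}
    - {"tx":0,"ty":0,"tz":0.02,"rx":0,"ry":0,"rz":0,"gripper":0.2}
    - {"tx":0,"ty":0,"tz":0.014,"rx":0,"ry":0,"rz":0,"gripper":0.2}
    - {"tx":0,"ty":0,"tz":0.008,"rx":0,"ry":0,"rz":0,"gripper":0.2}
    - {"tx":0,"ty":0,"tz":0.004,"rx":0,"ry":0,"rz":0,"gripper":0.2}
    - {"tx":0,"ty":0,"tz":0,"rx":0,"ry":0,"rz":0,"gripper":0.2}
    - {"tx":0,"ty":0,"tz":0,"rx":0,"ry":0,"rz":0,"gripper":0.2}

```text
time_s: 23.85
ee_pos: [585.5, -73.2, 58.9]
ee_rot: [180.0, 0.0, -180.0]
force: [0.2, -0.7, -2.0]
gripper_width: 49.6
gripper_force: 15.0
```

Call:
send_rows:
  motion:
    - {"tx":0,"ty":0.001,"tz":0.004,"rx":0,"ry":0,"rz":0,"gripper":0.2}
    - {"tx":0,"ty":0,"tz":0.003,"rx":0,"ry":0,"rz":0,"gripper":0.2}
    - {"tx":0,"ty":0,"tz":0.003,"rx":0,"ry":0,"rz":0,"gripper":0.2}
    - {"tx":0,"ty":0,"tz":0,"rx":0,"ry":0,"rz":0,"gripper":0.2}
    - {"tx":0,"ty":0,"tz":0,"rx":0,"ry":0,"rz":0,"gripper":0.2}

```text
time_s: 24.48
ee_pos: [585.9, -72.7, 54.2]
ee_rot: [-180.0, 0.1, -180.0]
force: [-0.9, 0.7, 4.0]
gripper_width: 49.1
gripper_force: 15.0
```

Call:
send_rows:
  motion:
    - {"tx":0,"ty":0,"tz":0,"rx":0,"ry":0,"rz":0,"gripper":-0.3}
    - {"tx":0,"ty":0,"tz":0,"rx":0,"ry":0,"rz":0,"gripper":-0.6}
    - {"tx":0,"ty":0,"tz":0,"rx":0,"ry":0,"rz":0,"gripper":-0.7}
    - {"tx":0,"ty":0,"tz":0,"rx":0,"ry":0,"rz":0,"gripper":-0.7}
    - {"tx":0,"ty":0,"tz":-0.04,"rx":0,"ry":0,"rz":0,"gripper":-0.7}
    - {"tx":0,"ty":0,"tz":-0.08,"rx":0,"ry":0,"rz":0,"gripper":-0.7}
    - {"tx":0,"ty":0,"tz":-0.08,"rx":0,"ry":0,"rz":0,"gripper":-0.7}
    - {"tx":0.0645,"ty":-0.0935,"tz":0,"rx":0,"ry":0,"rz":0,"gripper":-1}
    - {"tx":0.0645,"ty":-0.0935,"tz":0,"rx":0,"ry":0,"rz":0,"gripper":-1}
    - {"tx":0.0645,"ty":-0.0935,"tz":0,"rx":0,"ry":0,"rz":0,"gripper":-1}
    - {"tx":0.0645,"ty":-0.0935,"tz":0,"rx":0,"ry":0,"rz":0,"gripper":-1}
    - {"tx":0,"ty":0,"tz":0,"rx":0,"ry":0,"rz":0,"gripper":-1}

```text
time_s: 25.98
ee_pos: [454.2, -262.2, 153.6]
ee_rot: [-180.0, -0.0, 179.7]
force: [0.3, 0.3, -0.4]
gripper_width: 91.2
gripper_force: 0.0
```

Call:
send_rows:
  motion:
    - {"tx":0,"ty":0,"tz":0,"rx":0,"ry":0,"rz":0.322,"gripper":-1}
    - {"tx":0,"ty":0,"tz":0,"rx":0,"ry":0,"rz":0.322,"gripper":-1}
    - {"tx":0,"ty":0,"tz":0,"rx":0,"ry":0,"rz":0.322,"gripper":-1}
    - {"tx":0,"ty":0,"tz":0,"rx":0,"ry":0,"rz":0.322,"gripper":-1}
    - {"tx":0,"ty":0,"tz":0.06,"rx":0,"ry":0,"rz":0.322,"gripper":-1}
    - {"tx":0,"ty":0,"tz":0,"rx":0,"ry":0,"rz":0.322,"gripper":-1}
    - {"tx":0,"ty":0,"tz":0,"rx":0,"ry":0,"rz":0,"gripper":-1}
    - {"tx":0,"ty":0,"tz":0,"rx":0,"ry":0,"rz":0,"gripper":-1}
    - {"tx":0,"ty":0,"tz":0,"rx":0,"ry":0,"rz":0,"gripper":-1}

```text
time_s: 27.1
ee_pos: [456.7, -259.6, 123.9]
ee_rot: [180.0, 0.0, 122.2]
force: [0.2, 0.4, -0.3]
gripper_width: 91.1
gripper_force: 0.0
```

```bash
python3 - <<'E'
from h import *
wr("w10.png"); d=np.load("w.npz"); s=env.state()
print(proj(d["K"],d["R"],d["t"],s["ee_pos"]).round())
o=[cv2.resize(d["fr"][70:260,130:390,::-1],(520,380))]
fr,K,Rm,t=cam("side"); np.savez("s.npz",fr=fr,K=K,R=Rm,t=t); S=np.load("s.npz")
u,v=proj(K,Rm,t,[588,0,60]).astype(int); o.append(cv2.resize(fr[v-60:v+40,u-35:u+38,::-1],(277,380)))
cv2.imwrite("pics/m10.png",np.hstack(o))
blob(S,(20,130,60),(32,255,255),24,box=(255,160,300,200)); blob(S,(50,130,15),(72,255,255),24,box=(285,195,340,240))
E
```

```text
[ 456.6 -259.6  123.8] [1.7998e+02 3.0000e-02 1.2213e+02] cam [ 419.84640276 -200.71783943  325.26973727] w 90.93672064406175 t 27.15
[256. 216.]
px [276.6 182.7] circ [590.7  83.8  93.1] ell [591.2  83.3] [88.8 89.5] rect [591.3  84.1] [88.1 91.4] 55.4
px [296.8 220.3] circ [561.8 -65.4  64.4] ell [584.9 -64.9] [68.3 86.8] rect [554.3 -63.5] [64.4 17.1] 76.1
```

View pics/m10.png

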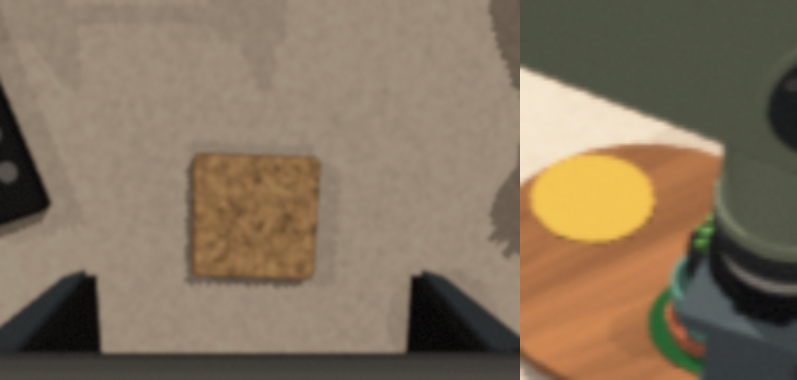

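The coaster is squarely aligned, with corners at crop px (192,153), (320,156), (313,278) and (193,275). The yellow mark is clear and the tray hasn't turned.

```bash
python3 - <<'E'
from h import *
d=np.load("w.npz"); s=env.state()
Q=np.array([ray(d["K"],d["R"],d["t"],130+u/2,70+v/2,12) for u,v in((192,153),(320,156),(313,278),(193,275))])
Rt=R.from_euler("xyz",s["ee_rot"],degrees=True).as_matrix()
L=(Q-s["ee_pos"])@Rt; print(L.round(1)); print(L.mean(0).round(1),Q.mean(0))
# yellow from latest side + earlier
E
```

```text
[[ 35.7 -30.5 111.7]
 [ 34.3  34.8 111.8]
 [-30.9  32.8 111.8]
 [-29.3 -31.5 111.8]]
[  2.5   1.4 111.8] [ 456.44141074 -256.86768649   12.        ]
```

Call:
send_rows:
  motion:
    - {"tx":0.004,"ty":0.002,"tz":0.08,"rx":0,"ry":0,"rz":0,"gripper":-1}
    - {"tx":0,"ty":0,"tz":0.08,"rx":0,"ry":0,"rz":0,"gripper":-1}
    - {"tx":0,"ty":0,"tz":0.08,"rx":0,"ry":0,"rz":0,"gripper":-1}
    - {"tx":0,"ty":0,"tz":0.05,"rx":0,"ry":0,"rz":0,"gripper":-1}
    - {"tx":0,"ty":0,"tz":0.012,"rx":0,"ry":0,"rz":0,"gripper":-1}
    - {"tx":0,"ty":0,"tz":0,"rx":0,"ry":0,"rz":0,"gripper":-1}
    - {"tx":0,"ty":0,"tz":0,"rx":0,"ry":0,"rz":0,"gripper":-0.5}
    - {"tx":0,"ty":0,"tz":0,"rx":0,"ry":0,"rz":0,"gripper":-0.3}
    - {"tx":0,"ty":0,"tz":0,"rx":0,"ry":0,"rz":0,"gripper":-0.2}
    - {"tx":0,"ty":0,"tz":0,"rx":0,"ry":0,"rz":0,"gripper":-0.2}
    - {"tx":0,"ty":0,"tz":0,"rx":0,"ry":0,"rz":0,"gripper":-0.2}
  grip_force: 12

```text
time_s: 28.58
ee_pos: [456.5, -257.7, -26.8]
ee_rot: [180.0, 0.1, 122.1]
force: [-0.9, 1.5, 5.9]
gripper_width: 66.5
gripper_force: 11.9
```

Call:
send_rows:
  motion:
    - {"tx":0,"ty":0,"tz":-0.04,"rx":0,"ry":0,"rz":0,"gripper":-0.2}
    - {"tx":0,"ty":0,"tz":-0.08,"rx":0,"ry":0,"rz":0,"gripper":-0.2}
    - {"tx":0,"ty":0,"tz":-0.08,"rx":0,"ry":0,"rz":0,"gripper":-0.2}
    - {"tx":0,"ty":0,"tz":0,"rx":0,"ry":0,"rz":-0.322,"gripper":-0.2}
    - {"tx":0,"ty":0,"tz":0,"rx":0,"ry":0,"rz":-0.322,"gripper":-0.2}
    - {"tx":0,"ty":0,"tz":0,"rx":0,"ry":0,"rz":-0.322,"gripper":-0.2}
    - {"tx":0,"ty":0,"tz":0,"rx":0,"ry":0,"rz":-0.322,"gripper":-0.2}
    - {"tx":0,"ty":0,"tz":0,"rx":0,"ry":0,"rz":-0.322,"gripper":-0.2}
    - {"tx":0,"ty":0,"tz":0,"rx":0,"ry":0,"rz":-0.322,"gripper":-0.2}
    - {"tx":0,"ty":0.049,"tz":0,"rx":0,"ry":0,"rz":0,"gripper":-0.2}
    - {"tx":0,"ty":0.098,"tz":0,"rx":0,"ry":0,"rz":0,"gripper":-0.2}
    - {"tx":0,"ty":0.098,"tz":0,"rx":0,"ry":0,"rz":0,"gripper":-0.2}

```text
time_s: 30.08
ee_pos: [455.7, -133.8, 72.2]
ee_rot: [180.0, -0.0, 179.9]
force: [0.3, 0.3, -0.1]
gripper_width: 66.3
gripper_force: 11.9
```

Call:
send_rows:
  motion:
    - {"tx":0,"ty":0.098,"tz":0,"rx":0,"ry":0,"rz":0,"gripper":-0.2}
    - {"tx":0,"ty":0.098,"tz":0,"rx":0,"ry":0,"rz":0,"gripper":-0.2}
    - {"tx":0,"ty":0.098,"tz":0,"rx":0,"ry":0,"rz":0,"gripper":-0.2}
    - {"tx":0,"ty":0.098,"tz":0,"rx":0,"ry":0,"rz":0,"gripper":-0.2}
    - {"tx":0,"ty":0.049,"tz":0,"rx":0,"ry":0,"rz":0,"gripper":-0.2}
    - {"tx":-0.03,"ty":0,"tz":0,"rx":0,"ry":0,"rz":0,"gripper":-0.2}
    - {"tx":-0.03,"ty":0,"tz":0,"rx":0,"ry":0,"rz":0,"gripper":-0.2}
    - {"tx":0,"ty":0,"tz":0,"rx":0,"ry":0,"rz":0,"gripper":-0.2}
    - {"tx":0,"ty":0,"tz":0,"rx":0,"ry":0,"rz":0,"gripper":-0.2}
    - {"tx":0,"ty":0,"tz":0,"rx":0,"ry":0,"rz":0,"gripper":-0.2}

```text
time_s: 31.32
ee_pos: [485.5, 85.0, 72.4]
ee_rot: [-180.0, -0.0, 180.0]
force: [-0.1, 0.1, -0.8]
gripper_width: 66.4
gripper_force: 11.9
```

```bash
python3 - <<'E'
from h import *
wr("w11.png"); d=np.load("w.npz"); s=env.state()
print(proj(d["K"],d["R"],d["t"],[591.5,84.5,24]).round())
for n,b in(("scene",(240,150,310,230)),("side",(255,160,300,200))):
    fr,K,Rm,t=cam(n); np.savez("s.npz",fr=fr,K=K,R=Rm,t=t); blob(np.load("s.npz"),(20,130,60),(32,255,255),24,box=b)
E
```

```text
[485.5  85.1  72.5] [-1.8000e+02 -3.0000e-02  1.7999e+02] cam [416.30170377  84.8125752  273.93062981] w 66.09581808982507 t 31.375
[256. 306.]
px [276.9 203.3] circ [587.4  86.1  95.3] ell [587.4  84.2] [88.  91.1] rect [588.2  84.2] [90.  88.4] 42.8
px [277.  183.8] circ [591.1  82.4  94.1] ell [590.1  79.1] [82.3 90.4] rect [589.1  80.5] [87.7 86. ] 55.3
```

Call:
send_rows:
  motion:
    - {"tx":-0.06,"ty":-0.001,"tz":0,"rx":0,"ry":0,"rz":0,"gripper":-0.2}
    - {"tx":-0.09,"ty":0,"tz":0,"rx":0,"ry":0,"rz":0,"gripper":-0.2}
    - {"tx":-0.061,"ty":0,"tz":0,"rx":0,"ry":0,"rz":0,"gripper":-0.2}
    - {"tx":0,"ty":0,"tz":0,"rx":0,"ry":0,"rz":0,"gripper":-0.2}
    - {"tx":0,"ty":0,"tz":0.06,"rx":0,"ry":0,"rz":0,"gripper":-0.2}
    - {"tx":0,"ty":0,"tz":0.05,"rx":0,"ry":0,"rz":0,"gripper":-0.2}
    - {"tx":0,"ty":0,"tz":0.02,"rx":0,"ry":0,"rz":0,"gripper":-0.2}
    - {"tx":0,"ty":0,"tz":0.009,"rx":0,"ry":0,"rz":0,"gripper":-0.2}
    - {"tx":0,"ty":0,"tz":0,"rx":0,"ry":0,"rz":0,"gripper":-0.2}
    - {"tx":0,"ty":0,"tz":0,"rx":0,"ry":0,"rz":0,"gripper":-0.2}

```text
time_s: 32.72
ee_pos: [592.1, 85.2, 4.0]
ee_rot: [180.0, 0.1, -180.0]
force: [-0.1, 0.6, -1.1]
gripper_width: 66.0
gripper_force: 11.9
```

Call:
send_rows:
  motion:
    - {"tx":0,"ty":0,"tz":0.004,"rx":0,"ry":0,"rz":0,"gripper":-0.2}
    - {"tx":0,"ty":0,"tz":0.003,"rx":0,"ry":0,"rz":0,"gripper":-0.2}
    - {"tx":0,"ty":0,"tz":0.003,"rx":0,"ry":0,"rz":0,"gripper":-0.2}
    - {"tx":0,"ty":0,"tz":0,"rx":0,"ry":0,"rz":0,"gripper":-0.2}
    - {"tx":0,"ty":0,"tz":0,"rx":0,"ry":0,"rz":0,"gripper":-0.2}

```text
time_s: 33.35
ee_pos: [591.5, 85.1, -2.0]
ee_rot: [180.0, -0.0, -180.0]
force: [1.0, -0.4, -0.4]
gripper_width: 66.1
gripper_force: 11.9
```

Call:
send_rows:
  motion:
    - {"tx":0,"ty":0,"tz":0.002,"rx":0,"ry":0,"rz":0,"gripper":-0.2}
    - {"tx":0,"ty":0,"tz":0.001,"rx":0,"ry":0,"rz":0,"gripper":-0.2}
    - {"tx":0,"ty":0,"tz":0,"rx":0,"ry":0,"rz":0,"gripper":-0.2}
    - {"tx":0,"ty":0,"tz":0,"rx":0,"ry":0,"rz":0,"gripper":-0.2}

```text
time_s: 33.85
ee_pos: [591.8, 85.2, -2.8]
ee_rot: [180.0, 0.1, -180.0]
force: [-0.9, 0.1, 5.1]
gripper_width: 66.6
gripper_force: 11.9
```

Call:
send_rows:
  motion:
    - {"tx":0,"ty":0,"tz":0,"rx":0,"ry":0,"rz":0,"gripper":-0.6}
    - {"tx":0,"ty":0,"tz":0,"rx":0,"ry":0,"rz":0,"gripper":-0.9}
    - {"tx":0,"ty":0,"tz":0,"rx":0,"ry":0,"rz":0,"gripper":-0.9}
    - {"tx":0,"ty":0,"tz":-0.03,"rx":0,"ry":0,"rz":0,"gripper":-0.9}
    - {"tx":0,"ty":0,"tz":-0.1,"rx":0,"ry":0,"rz":0,"gripper":-1}
    - {"tx":0,"ty":0,"tz":-0.11,"rx":0,"ry":0,"rz":0,"gripper":-1}
    - {"tx":0.022,"ty":0.0929,"tz":0,"rx":0,"ry":0,"rz":0,"gripper":-1}
    - {"tx":0.022,"ty":0.0929,"tz":0,"rx":0,"ry":0,"rz":0,"gripper":-1}
    - {"tx":0.022,"ty":0.0929,"tz":0,"rx":0,"ry":0,"rz":0,"gripper":-1}
    - {"tx":0.022,"ty":0.0929,"tz":0,"rx":0,"ry":0,"rz":0,"gripper":-1}
    - {"tx":0.022,"ty":0.0929,"tz":0,"rx":0,"ry":0,"rz":0,"gripper":-1}
    - {"tx":0.022,"ty":0.0929,"tz":0,"rx":0,"ry":0,"rz":0,"gripper":-1}

```text
time_s: 35.35
ee_pos: [525.0, 365.4, 117.8]
ee_rot: [180.0, 0.1, -180.0]
force: [1.3, 0.8, 0.3]
gripper_width: 91.2
gripper_force: 0.0
```

Call:
send_rows:
  motion:
    - {"tx":0.022,"ty":0.0929,"tz":0,"rx":0,"ry":0,"rz":0,"gripper":-1}
    - {"tx":0,"ty":0,"tz":0,"rx":0,"ry":0,"rz":0,"gripper":-1}
    - {"tx":0,"ty":0,"tz":0,"rx":0,"ry":0,"rz":0,"gripper":-1}
    - {"tx":0,"ty":0,"tz":0,"rx":0,"ry":0,"rz":0,"gripper":-1}

```text
time_s: 35.85
ee_pos: [514.7, 409.0, 117.0]
ee_rot: [-180.0, 0.0, 179.9]
force: [0.5, 0.1, 0.1]
gripper_width: 90.7
gripper_force: 0.0
```

```bash
python3 - <<'E'
from h import *
wr("w12.png"); d=np.load("w.npz"); s=env.state()
print(proj(d["K"],d["R"],d["t"],s["ee_pos"]).round())
a=d["fr"][:,130:390,::-1].copy()
o=[cv2.resize(a[30:260],(430,380))]
for n in("scene","side"):
    fr,K,Rm,t=cam(n); np.savez("s_%s.npz"%n,fr=fr,K=K,R=Rm,t=t); S=np.load("s_%s.npz"%n)
    blob(S,(20,130,60),(32,255,255),24,box=(240,150,310,230) if n=="scene" else (255,160,300,200))
    u,v=proj(K,Rm,t,[588,5,50]).astype(int); o.append(cv2.resize(fr[v-55:v+55,u-53:u+53,::-1],(180,190)))
cv2.imwrite("pics/m12.png",np.hstack([o[0],np.vstack(o[1:])]))
blob(d,(92,60,20),(115,255,255),65,box=(150,30,370,215))
E
```

```text
[514.8 409.  116.9] [-1.8000e+02  1.0000e-02  1.7993e+02] cam [445.36862128 408.82152776 318.41179847] w 90.93938538022287 t 35.9
[256. 216.]
px [267.5 195.9] circ [550.9  83.1  51.5] ell [547.2  84. ] [10.7 47.9] rect [546.   82.9] [ 9.9 51.5] 2.6
px [265.7 187.9] circ [558.3  80.8  57.1] ell [552.3  82.8] [14.4 56.9] rect [551.7  80.4] [13.3 57.1] 3.3
px [260.9 182.3] circ [492.9 411.1  90.7] ell [502.1 414.6] [55.1 81.7] rect [493.2 410.1] [77.5 57.6] 1.6
```

View pics/m12.png

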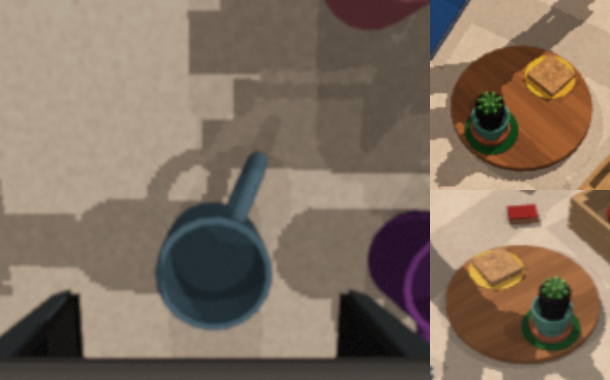

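The left part shows the mug rim centred at crop (214,270), with the handle running to (260,158) at roughly mid-height. The insets show the succulent standing in the pot and saucer on green, and the coaster centred on yellow.

```bash
python3 - <<'E'
from h import *
d=np.load("w.npz"); f=lambda u,v,z: ray(d["K"],d["R"],d["t"],130+u*260/430,30+v*230/380,z)[:2]
c=f(214,270,65); print("mug",c, "diam", f(156,270,65)-f(272,270,65), f(214,212,65)-f(214,328,65))
for z in(40,50,55):
    h=f(257,160,z); e=h-c; print(z,h,np.linalg.norm(e),np.degrees(np.arctan2(e[1],e[0])))
E
```

```text
mug [512.69219574 411.56895461] diam [-5.96446345e-02 -6.00490666e+01] [-62.24585382  -0.10449205]
40 [457.98502102 434.90119017] 59.47493742352613 156.90208407210577
50 [457.53186495 433.96446039] 59.53335847747755 157.90248062588432
55 [457.30528691 433.49609549] 59.56936441228251 158.40186695685802
```

Call:
send_rows:
  motion:
    - {"tx":0.004,"ty":0.005,"tz":0,"rx":0,"ry":0,"rz":0,"gripper":-1}
    - {"tx":0,"ty":0,"tz":0,"rx":0,"ry":0,"rz":0.244,"gripper":-1}
    - {"tx":0,"ty":0,"tz":0,"rx":0,"ry":0,"rz":0.244,"gripper":-1}
    - {"tx":0,"ty":0,"tz":0,"rx":0,"ry":0,"rz":0.244,"gripper":-1}
    - {"tx":0,"ty":0,"tz":0,"rx":0,"ry":0,"rz":0,"gripper":-1}
    - {"tx":0,"ty":0,"tz":0.06,"rx":0,"ry":0,"rz":0,"gripper":-1}
    - {"tx":0,"ty":0,"tz":0.08,"rx":0,"ry":0,"rz":0,"gripper":-1}
    - {"tx":0,"ty":0,"tz":0.08,"rx":0,"ry":0,"rz":0,"gripper":-1}
    - {"tx":0,"ty":0,"tz":0.048,"rx":0,"ry":0,"rz":0,"gripper":-1}
    - {"tx":0,"ty":0,"tz":0,"rx":0,"ry":0,"rz":0,"gripper":-1}
    - {"tx":0,"ty":0,"tz":0,"rx":0,"ry":0,"rz":0,"gripper":-1}
  grip_force: 20

```text
time_s: 37.38
ee_pos: [513.1, 413.4, -16.3]
ee_rot: [179.9, 0.1, 158.1]
force: [0.7, -0.4, 1.0]
gripper_width: 90.8
gripper_force: 0.0
```

Call:
send_rows:
  motion:
    - {"tx":0,"ty":0,"tz":0,"rx":0,"ry":0,"rz":0,"gripper":-0.5}
    - {"tx":0,"ty":0,"tz":0,"rx":0,"ry":0,"rz":0,"gripper":-0.35}
    - {"tx":0,"ty":0,"tz":0,"rx":0,"ry":0,"rz":0,"gripper":-0.2}
    - {"tx":0,"ty":0,"tz":0,"rx":0,"ry":0,"rz":0,"gripper":0}
    - {"tx":0,"ty":0,"tz":0,"rx":0,"ry":0,"rz":0,"gripper":0}
    - {"tx":0,"ty":0,"tz":0,"rx":0,"ry":0,"rz":0,"gripper":0}

```text
time_s: 38.12
ee_pos: [512.4, 412.8, -17.0]
ee_rot: [180.0, 0.0, 158.1]
force: [-0.5, 0.0, 4.8]
gripper_width: 60.6
gripper_force: 20.0
```

Call:
send_rows:
  motion:
    - {"tx":0,"ty":0,"tz":-0.03,"rx":0,"ry":0,"rz":0,"gripper":0}
    - {"tx":0,"ty":0,"tz":-0.07,"rx":0,"ry":0,"rz":0,"gripper":0}
    - {"tx":0,"ty":0,"tz":-0.07,"rx":0,"ry":0,"rz":0,"gripper":0}
    - {"tx":0,"ty":0,"tz":0,"rx":0,"ry":0,"rz":-0.244,"gripper":0}
    - {"tx":0,"ty":0,"tz":0,"rx":0,"ry":0,"rz":-0.244,"gripper":0}
    - {"tx":0,"ty":0,"tz":0,"rx":0,"ry":0,"rz":-0.244,"gripper":0}
    - {"tx":-0.0113,"ty":-0.0468,"tz":0,"rx":0,"ry":0,"rz":0,"gripper":0}
    - {"tx":-0.0226,"ty":-0.0936,"tz":0,"rx":0,"ry":0,"rz":0,"gripper":0}
    - {"tx":-0.0226,"ty":-0.0936,"tz":0,"rx":0,"ry":0,"rz":0,"gripper":0}
    - {"tx":-0.0226,"ty":-0.0936,"tz":0,"rx":0,"ry":0,"rz":0,"gripper":0}
    - {"tx":-0.0226,"ty":-0.0936,"tz":0,"rx":0,"ry":0,"rz":0,"gripper":0}
    - {"tx":-0.0226,"ty":-0.0936,"tz":0,"rx":0,"ry":0,"rz":0,"gripper":0}

```text
time_s: 39.62
ee_pos: [574.5, 152.4, 67.8]
ee_rot: [-180.0, 0.0, 179.9]
force: [1.7, -0.6, -1.7]
gripper_width: 60.4
gripper_force: 20.0
```

Call:
send_rows:
  motion:
    - {"tx":-0.0226,"ty":-0.0936,"tz":0,"rx":0,"ry":0,"rz":0,"gripper":0}
    - {"tx":-0.0113,"ty":-0.0468,"tz":0,"rx":0,"ry":0,"rz":0,"gripper":0}
    - {"tx":0,"ty":0,"tz":0,"rx":0,"ry":0,"rz":0,"gripper":0}
    - {"tx":0,"ty":0,"tz":0.04,"rx":0,"ry":0,"rz":0,"gripper":0}
    - {"tx":0,"ty":0,"tz":0.03,"rx":0,"ry":0,"rz":0,"gripper":0}
    - {"tx":0,"ty":0,"tz":0.014,"rx":0,"ry":0,"rz":0,"gripper":0}
    - {"tx":0,"ty":0,"tz":0,"rx":0,"ry":0,"rz":0,"gripper":0}
    - {"tx":0,"ty":0,"tz":0,"rx":0,"ry":0,"rz":0,"gripper":0}
    - {"tx":0,"ty":0,"tz":0,"rx":0,"ry":0,"rz":0,"gripper":0}

```text
time_s: 40.75
ee_pos: [592.0, 85.3, 26.1]
ee_rot: [180.0, 0.1, -180.0]
force: [0.6, 1.1, -2.2]
gripper_width: 60.5
gripper_force: 20.0
```

Call:
send_rows:
  motion:
    - {"tx":0,"ty":0,"tz":0.005,"rx":0,"ry":0,"rz":0,"gripper":0}
    - {"tx":0,"ty":0,"tz":0.004,"rx":0,"ry":0,"rz":0,"gripper":0}
    - {"tx":0,"ty":0,"tz":0.003,"rx":0,"ry":0,"rz":0,"gripper":0}
    - {"tx":0,"ty":0,"tz":0.002,"rx":0,"ry":0,"rz":0,"gripper":0}
    - {"tx":0,"ty":0,"tz":0,"rx":0,"ry":0,"rz":0,"gripper":0}
    - {"tx":0,"ty":0,"tz":0,"rx":0,"ry":0,"rz":0,"gripper":0}

```text
time_s: 41.5
ee_pos: [591.9, 85.2, 19.0]
ee_rot: [180.0, 0.1, -180.0]
force: [-1.0, -1.0, 3.1]
gripper_width: 60.0
gripper_force: 20.0
```

Call:
send_rows:
  motion:
    - {"tx":0,"ty":0,"tz":0,"rx":0,"ry":0,"rz":0,"gripper":-0.5}
    - {"tx":0,"ty":0,"tz":0,"rx":0,"ry":0,"rz":0,"gripper":-0.85}
    - {"tx":0,"ty":0,"tz":0,"rx":0,"ry":0,"rz":0,"gripper":-0.85}
    - {"tx":0,"ty":0,"tz":-0.03,"rx":0,"ry":0,"rz":0,"gripper":-0.85}
    - {"tx":0,"ty":0,"tz":-0.08,"rx":0,"ry":0,"rz":0,"gripper":-0.85}
    - {"tx":0,"ty":0,"tz":-0.1,"rx":0,"ry":0,"rz":0,"gripper":-0.85}
    - {"tx":0,"ty":0,"tz":-0.1,"rx":0,"ry":0,"rz":0,"gripper":-0.85}
    - {"tx":0,"ty":0.1,"tz":0,"rx":0,"ry":0,"rz":0,"gripper":-0.85}
    - {"tx":0,"ty":0.1,"tz":0,"rx":0,"ry":0,"rz":0,"gripper":-0.85}
    - {"tx":0,"ty":0.1,"tz":0,"rx":0,"ry":0,"rz":0,"gripper":-0.85}
    - {"tx":0,"ty":0,"tz":0,"rx":0,"ry":0,"rz":0,"gripper":-0.85}
    - {"tx":0,"ty":0,"tz":0,"rx":0,"ry":0,"rz":0,"gripper":-0.85}

```text
time_s: 43.0
ee_pos: [591.4, 234.9, 174.2]
ee_rot: [-180.0, 0.0, -179.9]
force: [-0.0, -0.5, -0.2]
gripper_width: 84.3
gripper_force: 0.0
```

```bash
python3 - <<'E'
from h import *
for n,bm,bg in(("scene",(240,130,320,230),(215,195,275,265)),("side",(240,130,310,210),(285,190,340,240))):
    fr,K,Rm,t=cam(n); np.savez("s.npz",fr=fr,K=K,R=Rm,t=t); S=np.load("s.npz"); print(n)
    blob(S,(92,60,15),(118,255,255),101,box=bm); blob(S,(50,130,15),(72,255,255),24,box=bg)
    for nm,p in(("mug rim +-",[(591,85+y,101) for y in(-31,31)]),("mug bottom",[(591,85,36)]),("mug mid",[(591,85,68)])): print(nm,[proj(K,Rm,t,q).round(1) for q in p])
    m=cv2.inRange(cv2.cvtColor(fr,cv2.COLOR_RGB2HSV),(92,60,15),(118,255,255))[bm[1]:bm[3],bm[0]:bm[2]]
    ys,xs=np.nonzero(m); print("mug bbox",xs.min()+bm[0],xs.max()+bm[0],ys.min()+bm[1],ys.max()+bm[1])
E
```

```text
scene
px [278.6 194.6] circ [592.7  59.4 106.5] ell [597.8  69.6] [ 68.7 103. ] rect [597.4  62.8] [76.2 94. ] 39.5
px [244.1 239.2] circ [584.9 -71.1  92.5] ell [582.8 -69.7] [85.  88.3] rect [591.4 -76.5] [90.7 73. ] 48.5
mug rim +- [array([272.7, 195.5]), array([286. , 183.3])]
mug bottom [array([278.1, 201.5])]
mug mid [array([278.7, 195.6])]
mug bbox 264 308 143 208
side
px [277.1 170.8] circ [570.7  63.6 117.3] ell [569.7  58.3] [ 71.4 118.8] rect [568.6  64.9] [111.2  74.5] 51.3
px [309.  221.7] circ [587.4 -73.6  89.6] ell [588.8 -71.1] [82.7 86.7] rect [581.3 -80.8] [68.  88.3] 46.6
mug rim +- [array([283. , 168.9]), array([270.3, 156.8])]
mug bottom [array([276.3, 179.2])]
mug mid [array([276.4, 171.3])]
mug bbox 260 302 157 202
```

```bash
python3 -c "
from workcell import env
print(env.job_done())"
```

```text
the job is handed in; nothing more can be done
None
```

I handed the job in at about 43 s: saucer, cover pot and succulent are stacked on the green mark, the coaster and blue mug are on the yellow mark, and the tray showed no turn in the camera measurements. The first attempt to grip the saucer closed above it without moving it, because the fingertips sit about 32 mm behind the reported TCP, and I corrected for that from then on.

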